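# Free the grate-lifting key and put it away

## Task

The grill's lifting key has been left with its foot turned across under the cast-iron grate. Turn it until the foot lines up with the slot between the bars and draw it out, lay it down on the white cutting board and let go of it so that you can take it again another way, then stand it handle down in the open square steel canister, which has toppled over and must be set upright, and leave it there. Do not push over or shove aside any of the other things, on the grate or off it.

Things in the scene. Friction and masses are not known exactly. Their poses are not given: they have to be found in the camera images.
- key_mid (a point): Middle of the lifting key's shaft. Loose, plain steel, 0.27 kg, one rigid piece. Key axes: x from loop handle to head, y across, z up as it stands at the start. Shaft: straight flat bar, 14 mm wide (y, the width to grip), 10 thick, from the neck's top (+52.5, 0, +19.5 mm from here) sloping down to the loop (-52.5, 0, -19.5). 78 mm above the table at the start.
- key_foot (a point): Centre of the key's foot, a bar 50 mm long (key x), 10 wide, 8 tall; (+52.5, 0, -56.5) mm from key_mid. From its middle the neck, a round rod of diameter 8, rises 80 mm to the shaft. The foot goes up through the slot only with its length along the slot (within 10 degrees). At the start it rests on the plate under the grate, crosswise, with 17 mm of free height to the bars.
- key_loop (a point): Centre of the key's loop handle, a flat frame of 8 mm rod, 60 mm long (key x) and 44 wide (y), level in key axes; (-86.5, 0, -19.5) mm from key_mid. At the start it lies on top of the bars.
- slot (a point): Centre of the slot the key's neck is in, level with the grate's top, 55 mm above the table. y runs along the slot, x across it, away from the robot. Slot 80 mm long (closed by ribs), 20 wide; bars 12 wide, 12 deep; plate 37 mm below the grate's top. Grill fixed; its steel splash guard stands 107 mm beyond the slot, 55 above the grate. Grate reaches 255 mm to either side in y.
- key: The whole lifting key, 194 mm long; origin at the middle of the foot's underside, (+52.5, 0, -60.5) mm from key_mid, same axes.
- board: White plastic cutting board, fixed, 220 (x) x 200 (y) x 15 mm, bare; origin under its centre. On it the key stands on the heel of its foot and the end of its loop, its x axis pointing about 15 degrees upward.
- can_mid (a point): Centre of the utensil canister: open box of plain sheet steel, loose, 0.45 kg, empty, 62 x 62 mm outside (the width to grip), 105 long, walls 3 thick, bottom 4, so 56 x 56 inside. Its x axis points from the bottom to the open mouth; y and z are square to its sides. It starts lying on a side, mouth roughly towards the robot, this point 31 mm up; upright, it is 52.5 mm up.
- lidded_tin: Bystander: closed steel tin, diameter 92, 91 mm tall with its lid and knob; origin under its centre.
- brass_pot: Bystander: low open brass pot, diameter 112, 65 mm tall, an ear on either side (144 over the ears, along its y); origin under its centre.
- saucepan: Bystander: open steel pan, diameter 150, 58 mm tall, on the grate to one side of the slot, in the way of a handle swung to that side; origin under its centre.
- salt_tub: Bystander: small steel tub, diameter 44, 58 mm tall, on the grate on the slot's other side, farther off than the key's loop reaches; origin under its centre.
- oil_bottle: Bystander: bottle, diameter 60, 190 mm tall; origin under its centre.
- ramekin: Bystander: small open white china dish, diameter 64, 40 mm tall; origin under its centre.
- pepper_mill: Bystander: wooden cylinder, diameter 52, 120 mm tall; origin under its centre.

How it is judged:
On the way, in this order (a step that is already met when the one before it is completed fails the run):
1. the key is drawn out: its foot is above the grate (z of key_foot in the frame of slot above 0.02 m), for 0.1 s.
2. the key lies on the cutting board, let go and still (horizontal distance between key_mid and board below 0.11 m and height (world z) of key_mid below 0.085 m and contact force between key and the fingers below 0.05 N and contact force between key and board above 0.5 N and linear speed of key below 0.03 m/s), for 0.2 s.
At the end, for the whole second after the job is handed in: The canister stands upright on the table or board, mouth up (within 0.1 rad); the key stands in it with its loop at the bottom (loop centre within 34 mm of the canister's axis and less than 10 mm above its middle) and its head up, leaning less than 0.85 rad; the key is let go and at rest (horizontal distance between key_loop and can_mid below 0.034 m and x of key_loop in the frame of can_mid below 0.01 m and angle between key_mid's own x axis and vertical below 0.85 rad and angle between can_mid's own x axis and vertical below 0.1 rad and height (world z) of can_mid below 0.075 m and linear speed of key below 0.03 m/s and contact force between key and the fingers below 0.05 N); the robot touches nothing.
It fails at once if a bystander was shoved more than 25 mm or tipped over (distance of any of lidded_tin, brass_pot, saucepan, salt_tub, oil_bottle, ramekin, pepper_mill from where it was at the start of the episode above 0.025 m or angle between any of lidded_tin, brass_pot, saucepan, salt_tub, oil_bottle, ramekin, pepper_mill's own z axis and vertical above 0.5 rad).
It also fails if it takes over 72 s, if anything falls off the work surface, if the arm or the gripper's body presses on something with over 40 N, if the wrist force passes 120 N, or if a joint passes its speed limit or range.

## Robot

A 7-joint arm with a two-finger parallel gripper is mounted at the origin on the work surface. World frame = base frame: x ahead of the robot, y to its left, z up, the work surface at z = 0. Lengths are in m, angles in rad, forces in N, time in s.
With the tool pointing down it reaches from about 0.4 to 0.85 m from the base axis. Payload 10.4 kg.
Tool frame: the origin (TCP) lies on the centre line of the jaws, within the pads' length; the fingertips stand r.tip_extent ahead of it and the grasp point (between the pads) lies 3 mm ahead of it (r.tip_extent is the distance from the TCP to the fingertips, in m); z points along the fingers, y is the direction in which the jaws open and shut (so a half turn about z gives the same grasp; the last joint's range is limited). The gripper opens to 87 mm and grips with 3 to 60 N. Pads are 19 mm wide; open, the fingers measure 117 mm over their backs; the gripper's body (75 mm by 190 mm) begins 51 mm behind the grasp point.
Start: joints at [1.308, 0.332, -0.065, 1.46, 0.022, 1.35, -0.088], TCP at [0.148, -0.607, 0.245] pointing down, gripper open.
Joint ranges: [-2.6, 2.6], [-0.5, 2.12], [-1.47, 1.34], [0.16, 2.42], [-1.27, 4.41], [0.06, 2.06], [-2.6, 2.6]. Speed limits (rad/s): [2.22, 2.22, 2.79, 2.79, 3.14, 3.14, 3.14].

## Interface

Orientations are given as a unit quaternion [x, y, z, w].
In Python, from bench import r gives the robot as it stands. The module is installed in compiled form; this text tells all that it offers.
- The arm moves only by the shell command python3 -m jog 'ROWS' [FORCE]. ROWS is JSON, a list of rows, each a list of 5 numbers: the shift along the tool's x, y, z in cm, then the turn about the tool's z in rad, then the closure, from 0 (fully open) to 1 (shut). A call has exactly 10 rows; each row shifts and turns the pose as measured when the row begins, along the tool's axes as they then stand; what a row does not reach is not made up. A row lasts 1/10 s, in which the tool goes at most 50 mm and 8.59 degrees, less where a joint would pass 70% of its speed; a pose out of reach is approached as far as the arm can. A call with a gripper value outside its range is refused whole. The fingers move at their own pace and stop on an object; FORCE is the grip in N (left out, the last holds). Time passes only in rows, so rows that do not move let the fingers close, or fill a call up. It gives the time, the measured TCP pose, the force and the opening at its end, in the units of the state.
- r.read_state(): the state, without advancing time (a new reading comes with each control period).
- r.camera(name): name is "scene" or "side" or "wrist"; returns a dict with "pixels" (384x512x3 uint8, red, green, blue), "fx", "fy", "cx", "cy" (pixels), "k1" (the pictures are not rectified: a ray, as slopes to the right and down, at radius r is drawn at 1 + k1 r^2 times it, then the intrinsics apply), "camera_from_world" (4x4, takes a point from world to camera coordinates). Camera axes: x right, y up, looking along -z (the intrinsics and any distortion apply to the point x, -y, -z); pixel columns grow to the right and rows downward; lengths in m; the calibration is good to about 2 mm. A picture is of the moment at which its call begins. There is no depth.
- r.close_job(): hands the job in, once; it reports no verdict.
The state is a dict: "time": time; "joint_positions": joint angles; "joint_vel": joint speeds; "joint_torque": joint torques, N m; "ee_pos": TCP position; "eef_rot": TCP orientation; "ft_force": force on the tool from outside, world axes, zero at the start; "torque": the same for the moment, N m; "width": finger opening in m.
Only numpy, scipy, OpenCV 4.12 (cv2) and the standard library are available. Lean on these libraries where they do the work, as an engineer would, in place of code of your own. Each camera call takes 0.05 s, during which the arm holds its last target. There are 200 camera calls.

## Working session

There is one attempt and no reset: what is moved stays moved. The work goes in short steps, Python scripts to look and compute and a shell command to move; the robot and the scene stay as the last step left them, time stands still between calls to the robot, and variables do not carry over. Pictures are saved under pics/ and viewed, about 8 in all and at most 12, crops included, and the job is handed in when it is done.

```bash
mkdir -p pics
cat > h.py <<'E'
import numpy as np, cv2
from bench import r
from scipy.spatial.transform import Rotation as R
def snap(n,f):
    c=r.camera(n); cv2.imwrite('pics/'+f,c['pixels'][:,:,::-1]); np.savez('pics/'+f+'.npz',**c); return c
def ray(c,u,v):
    x=(u-float(c['cx']))/float(c['fx']); y=(v-float(c['cy']))/float(c['fy']); k=float(c['k1'])
    a,b=x,y
    for _ in range(20):
        s=1+k*(a*a+b*b); a,b=x/s,y/s
    T=np.linalg.inv(c['camera_from_world']); return T[:3,3],T[:3,:3]@np.array([a,-b,-1])
def onz(c,u,v,z):
    o,d=ray(c,u,v); return o+d*(z-o[2])/d[2]
def proj(c,p):
    q=c['camera_from_world']@np.append(p,1); x,y=q[0]/-q[2],-q[1]/-q[2]; s=1+float(c['k1'])*(x*x+y*y)
    return np.array([x*s*c['fx']+c['cx'],y*s*c['fy']+c['cy']])
def two(c1,p1,c2,p2):
    o1,d1=ray(c1,*p1);o2,d2=ray(c2,*p2)
    A=np.stack([d1,-d2],1);t=np.linalg.lstsq(A,o2-o1,rcond=None)[0]
    a,b=o1+d1*t[0],o2+d2*t[1]; return (a+b)/2,np.linalg.norm(a-b)
def load(f): return dict(np.load('pics/'+f+'.npz'))
def st():
    s=r.read_state(); print('t',round(s['time'],2),'p',np.round(s['ee_pos'],4),'w',round(float(s['width']),4),'F',np.round(s['ft_force'],1)); print(np.round(R.from_quat(s['eef_rot']).as_matrix(),3).tolist(),'j',np.round(s['joint_positions'],2)); return s
E
python3 - <<'E'
from h import *
st(); print(r.tip_extent)
for n in ['scene','side']:
    c=snap(n,n+'0.png'); print(n,np.round(np.linalg.inv(c['camera_from_world']),2).tolist(),c['fx'],c['k1'])
a=[cv2.imread(f'pics/{n}0.png') for n in('scene','side')]
E
```

```text
t 0.0 p [ 0.1484 -0.6068  0.2437] w 0.0868 F [0.9 0.2 0.2]
[[0.971, 0.238, -0.0], [0.238, -0.971, 0.001], [-0.0, -0.001, -1.0]] j [ 1.31  0.33 -0.06  1.46  0.02  1.35 -0.09]
0.022
scene [[0.32, -0.75, 0.58, 1.36], [0.95, 0.25, -0.2, -0.3], [0.01, 0.61, 0.79, 1.16], [0.0, 0.0, 0.0, 1.0]] 401.05162544038876 -0.09675983811994944
side [[-0.96, 0.17, -0.23, 0.29], [-0.29, -0.58, 0.76, 0.96], [-0.01, 0.79, 0.61, 0.85], [0.0, 0.0, 0.0, 1.0]] 375.2093069707258 -0.10334306013309912
```

View pics/scene0.png

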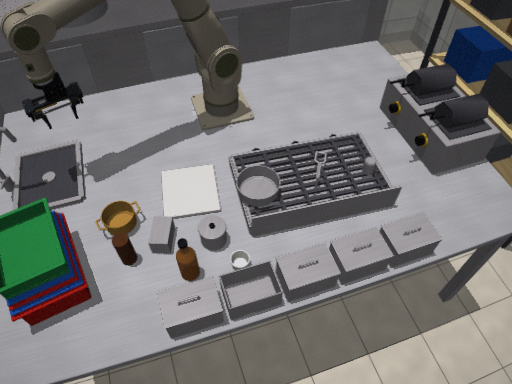

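View pics/side0.png

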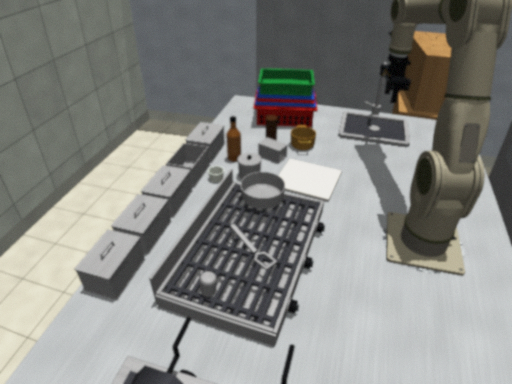

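The scene shows the key in the grate at about (320,165), the pan at (258,185), the salt tub at (371,163), the board at (190,190) and the canister lying at (162,233). The side view shows the key from loop (265,258) to head (237,230). Next I zoom in on the key and the canister.

Run:
```python
from h import *
a=cv2.imread('pics/scene0.png');b=cv2.imread('pics/side0.png')
z=lambda i,x,y,w,h:cv2.resize(i[y:y+h,x:x+w],(400,300),interpolation=cv2.INTER_CUBIC)
cv2.imwrite('pics/z0.png',np.vstack([np.hstack([z(a,270,130,120,90),z(b,190,200,120,90)]),np.hstack([z(a,120,190,120,90),z(b,220,110,120,90)])]))
c=load('scene0.png');d=load('side0.png')
for n,u,v,zz in [('loop',321,156,.058),('head',318,180,.097),('salt',371,158,.113),('pan',258,175,.113),('boardc',190,190,.015),('tin',212,228,.08),('ram',240,258,.04),('bottle',188,275,.0),('mill',127,262,0),('pot',119,217,.05),('can',162,233,.031)]: print(n,np.round(onz(c,u,v,zz),3))
for n,u,v,zz in [('loop',265,259,.058),('head',237,229,.097),('salt',208,275,.113),('pan',263,185,.113)]: print(n,np.round(onz(d,u,v,zz),3))
```

```text
loop [0.454 0.266 0.058]
head [0.587 0.19  0.097]
salt [0.564 0.406 0.113]
pan [ 0.514 -0.004  0.113]
boardc [ 0.425 -0.234  0.015]
tin [ 0.652 -0.205  0.08 ]
ram [ 0.762 -0.147  0.04 ]
bottle [ 0.747 -0.316  0.   ]
mill [ 0.641 -0.496  0.   ]
pot [ 0.492 -0.491  0.05 ]
can [ 0.587 -0.364  0.031]
loop [0.457 0.255 0.058]
head [0.557 0.2   0.097]
salt [0.568 0.397 0.113]
pan [ 0.535 -0.01   0.113]
```

View pics/z0.png

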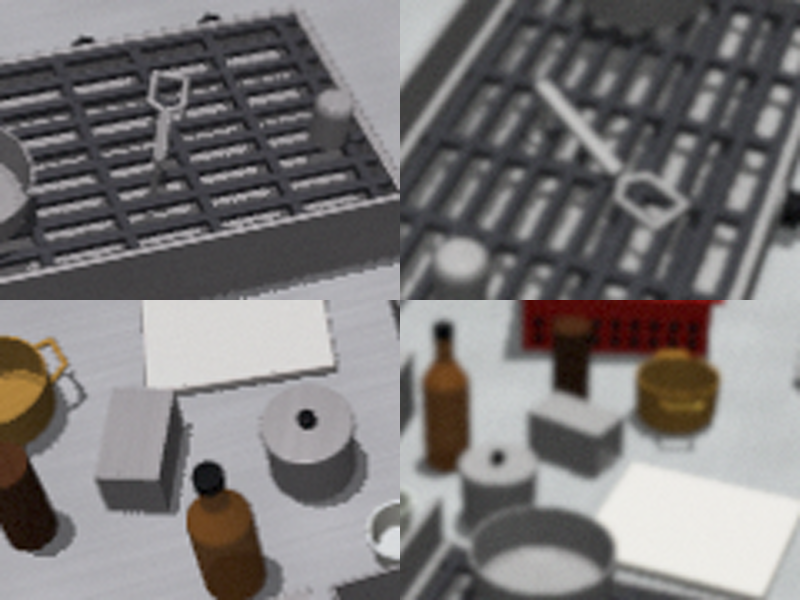

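Zoomed crops: in the scene the loop centre is at about (320.4,158) and the shaft's head end at (317.7,177). In the side view they are at (265,259.4) and (232.3,224). The canister shows its bottom face to the scene camera, with a mouth towards the robot. I triangulate from these points.

Run:
```python
from h import *
c=load('scene0.png');d=load('side0.png')
print('loop',two(c,(320.4,158),d,(265,259.4)),onz(c,320.4,158,.058),onz(d,265,259.4,.058))
print('head',two(c,(317.7,177),d,(232.3,224)),onz(c,317.7,177.5,.1),onz(d,232.3,224,.1))
a,b=onz(c,270,147.4,.055),onz(c,360,133.6,.055);v=b-a;print('grill yaw',np.degrees(np.arctan2(-v[0],v[1])))
# side zoom near edge lines (right edge of grate (760,0)-(655? ) use rail
P=lambda x,y,z:np.round(onz(c,120+x*.3,190+(y-300)*.3,z),3)
print('can top corners far L,R / near L,R',P(97,478,.062),P(168,482,.062),P(122,388,.062),P(180,390,.062))
print('can bottomface floor',P(101,506,0),P(165,511,0))
print('pot',P(5,375,.065))
m=c['pixels'].astype(int);mm=((m.min(2)>200)).astype(np.uint8)[160:220,155:225]
ct=max(cv2.findContours(mm,0,1)[0],key=cv2.contourArea);bx=cv2.approxPolyDP(ct,4,True)[:,0]+[155,160]
B=[onz(c,*p,.015) for p in bx];print('board',np.round(B,3),np.mean(B,0))
```

```text
loop (array([0.45903053, 0.25895872, 0.05734728]), np.float64(0.0063343343869029485)) [0.46282013 0.25986751 0.058     ] [0.45671433 0.25682917 0.058     ]
head (array([0.57634551, 0.19061268, 0.1027544 ]), np.float64(0.003949683122480216)) [0.57833245 0.19183164 0.1       ] [0.57613748 0.18603038 0.1       ]
grill yaw -5.868053379556255
can top corners far L,R / near L,R [ 0.634 -0.409  0.062] [ 0.659 -0.345  0.062] [ 0.538 -0.368  0.062] [ 0.559 -0.313  0.062]
can bottomface floor [ 0.627 -0.416  0.   ] [ 0.652 -0.357  0.   ]
pot [ 0.488 -0.478  0.065]
board [[ 0.331 -0.131  0.015]
 [ 0.302 -0.315  0.015]
 [ 0.505 -0.345  0.015]
 [ 0.536 -0.155  0.015]] [ 0.41870837 -0.23682287  0.015     ]
```

```bash
cat >> h.py <<'E'
def wrap(a): return (a+np.pi)%(2*np.pi)-np.pi
def plan(p1,turn,n,centre=None,grip=0):
    """print rows from the present pose to p1 with total tool turn; about centre (polar) if given"""
    s=r.read_state(); p0=np.array(s['ee_pos']); M=R.from_quat(s['eef_rot']).as_matrix(); p1=np.array(p1,float)
    prev=p0; out=[]
    for i in range(1,n+1):
        f=i/n
        if centre is None: p=p0+(p1-p0)*f
        else:
            c=np.array(centre); a=p0[:2]-c; b=p1[:2]-c
            A=np.arctan2(a[1],a[0]); A2=A+wrap(np.arctan2(b[1],b[0])-A)*f; rr=np.hypot(*a)+(np.hypot(*b)-np.hypot(*a))*f
            A=A2; p=np.r_[c+rr*np.array([np.cos(A),np.sin(A)]),p0[2]+(p1[2]-p0[2])*f]
        d=M.T@(p-prev)*100; out.append([round(float(x),1) for x in d]+[round(turn/n,3),grip]); prev=p
        M=M@R.from_euler('z',turn/n).as_matrix()
    for i in range(0,n,10): print(out[i:i+10])
def yawy():
    M=R.from_quat(r.read_state()['eef_rot']).as_matrix(); return np.degrees(np.arctan2(M[1,1],M[0,1]))
E
python3 -c "
from h import *
plan([.536,.214,.245],-2.377,24,[0,0])"
```

```text
[[4.4, -0.4, -0.0, -0.099, 0], [4.4, -0.2, -0.0, -0.099, 0], [4.4, -0.1, -0.0, -0.099, 0], [4.4, 0.0, -0.0, -0.099, 0], [4.4, 0.1, -0.0, -0.099, 0], [4.4, 0.3, -0.0, -0.099, 0], [4.3, 0.4, -0.0, -0.099, 0], [4.3, 0.5, -0.0, -0.099, 0], [4.3, 0.6, -0.0, -0.099, 0], [4.3, 0.7, -0.0, -0.099, 0]]
[[4.2, 0.8, -0.0, -0.099, 0], [4.2, 1.0, -0.0, -0.099, 0], [4.1, 1.1, -0.0, -0.099, 0], [4.1, 1.2, -0.0, -0.099, 0], [4.1, 1.3, -0.0, -0.099, 0], [4.0, 1.4, -0.0, -0.099, 0], [4.0, 1.5, -0.0, -0.099, 0], [3.9, 1.6, 0.0, -0.099, 0], [3.8, 1.7, 0.0, -0.099, 0], [3.8, 1.8, 0.0, -0.099, 0]]
[[3.7, 1.9, 0.0, -0.099, 0], [3.6, 2.0, 0.0, -0.099, 0], [3.6, 2.1, 0.0, -0.099, 0], [3.5, 2.2, 0.0, -0.099, 0]]
```

```bash
python3 -m jog '[[4.4,-0.4,0,-0.1,0],[4.4,-0.2,0,-0.1,0],[4.4,-0.1,0,-0.1,0],[4.4,0,0,-0.1,0],[4.4,0.1,0,-0.1,0],[4.4,0.3,0,-0.1,0],[4.3,0.4,0,-0.1,0],[4.3,0.5,0,-0.1,0],[4.3,0.6,0,-0.1,0],[4.3,0.7,0,-0.1,0]]' 40
python3 -m jog '[[4.2,0.8,0,-0.1,0],[4.2,1,0,-0.1,0],[4.1,1.1,0,-0.1,0],[4.1,1.2,0,-0.1,0],[4.1,1.3,0,-0.1,0],[4,1.4,0,-0.1,0],[4,1.5,0,-0.1,0],[3.9,1.6,0,-0.1,0],[3.8,1.7,0,-0.1,0],[3.8,1.8,0,-0.1,0]]'
python3 -c "
from h import *
st();y=yawy();print(y)
plan([.536,.214,.20],np.radians(wrap(np.radians(y-60))*180/np.pi),10,[0,0])"
```

```text
time: 1.1
ee_pos: [0.4919, -0.3415, 0.2378]
eef_rot: [0.807, 0.59, -0.002, -0.004]
ft_force: [0.8, -0.1, -0.1]
width: 0.0873
time: 2.1
ee_pos: [0.5607, 0.0852, 0.236]
eef_rot: [0.406, 0.914, 0.001, -0.007]
ft_force: [-0.4, 0.3, -0.4]
width: 0.0869
t 2.1 p [0.5607 0.0852 0.236 ] w 0.0869 F [-0.4  0.3 -0.4]
[[-0.67, 0.742, -0.013], [0.742, 0.671, 0.008], [0.014, -0.004, -1.0]] j [ 0.43  0.31 -0.79  1.59  0.22  1.35  0.35]
42.113447801346965
[[1.0, 0.8, 0.4, np.float64(-0.031), 0], [1.0, 0.8, 0.4, np.float64(-0.031), 0], [1.0, 0.8, 0.4, np.float64(-0.031), 0], [1.0, 0.8, 0.4, np.float64(-0.031), 0], [1.0, 0.8, 0.4, np.float64(-0.031), 0], [1.0, 0.8, 0.4, np.float64(-0.031), 0], [1.0, 0.8, 0.4, np.float64(-0.031), 0], [1.0, 0.9, 0.4, np.float64(-0.031), 0], [1.0, 0.9, 0.4, np.float64(-0.031), 0], [1.0, 0.9, 0.4, np.float64(-0.031), 0]]
```

```bash
python3 -m jog '[[2,1.7,0.8,-0.06,0],[2,1.7,0.8,-0.06,0],[2,1.7,0.8,-0.06,0],[2,1.7,0.8,-0.06,0],[2,1.7,0.8,-0.07,0],[0,0,0,0,0],[0,0,0,0,0],[0,0,0,0,0],[0,0,0,0,0],[0,0,0,0,0]]'
python3 -c "
from h import *
st();print(yawy());c=snap('wrist','w1.png');print(np.round(np.linalg.inv(c['camera_from_world']),2).tolist())"
```

```text
time: 3.1
ee_pos: [0.5354, 0.2242, 0.1947]
eef_rot: [0.249, 0.968, 0.002, -0.009]
ft_force: [1.0, -0.8, 0.9]
width: 0.0871
t 3.1 p [0.5354 0.2242 0.1947] w 0.0871 F [ 1.  -0.8  0.9]
[[-0.875, 0.483, -0.016], [0.483, 0.876, 0.008], [0.018, -0.001, -1.0]] j [ 0.24  0.41 -0.88  1.6   0.31  1.29  0.37]
61.11337222604624
[[0.48, -0.84, -0.24, 0.47], [0.88, 0.46, 0.14, 0.26], [-0.0, -0.28, 0.96, 0.34], [0.0, 0.0, 0.0, 1.0]]
```

View pics/w1.png

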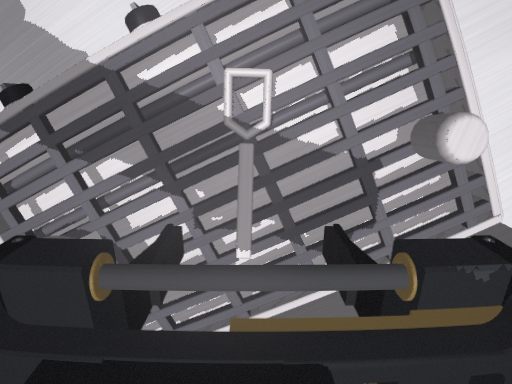

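The wrist view shows the shaft running from (246,145) to (244,257), the loop centre near (248,97), and the grate's near edge from (0,108) to (205,0).

Run:
```python
from h import *
c=load('w1.png')
a=onz(c,246,145,.065);b=onz(c,244,257,.102);l=onz(c,248,97,.0585);e0=onz(c,249,70,.0585)
v=b-a;print(a,b,l,e0,np.hypot(*v[:2]),np.degrees(np.arctan2(v[1],v[0])),(a+b)/2)
v=b-l;print(np.degrees(np.arctan2(v[1],v[0])),np.hypot(*v[:2]))
a,b=onz(c,0,108,.055),onz(c,205,0,.055);v=b-a;print('grill yaw',np.degrees(np.arctan2(-v[0],v[1])))
a,b=onz(c,498,212,.055),onz(c,440,0,.055);v=a-b;print('grill yaw',np.degrees(np.arctan2(v[1],v[0])))
print('salt',onz(c,460,138,.113))
```

```text
[0.49210662 0.24089011 0.065     ] [0.57502189 0.19330906 0.102     ] [0.4553019  0.26341329 0.0585    ] [0.43526485 0.27560404 0.0585    ] 0.09559758965449246 -29.849424356675254 [0.53356425 0.21709959 0.0835    ]
-30.351886470210204 0.13873528105189162
grill yaw -6.326202974177541
grill yaw -2.736505686694222
salt [0.5629356  0.39582991 0.113     ]
```

```bash
python3 -m jog '[[-0.2,-0.2,1.8,0.01,0],[-0.2,-0.2,1.8,0.01,0],[-0.2,-0.2,1.8,0,0],[0,-0.1,1.8,0,0],[0,0,1.8,0,0],[0,0,1,0,0],[0,0,0,0,0],[0,0,0,0,0],[0,0,0,0,0],[0,0,0,0,0]]'
python3 -c "
from h import *
st();print(yawy());plan([.535,.2165,.083],0,1)"
```

```text
time: 4.15
ee_pos: [0.54, 0.2122, 0.095]
eef_rot: [0.264, 0.965, 0.003, -0.005]
ft_force: [0.9, -0.1, 0.3]
width: 0.0869
t 4.15 p [0.54   0.2122 0.095 ] w 0.0869 F [ 0.9 -0.1  0.3]
[[-0.861, 0.509, -0.009], [0.509, 0.861, 0.008], [0.012, 0.003, -1.0]] j [ 0.21  0.5  -0.83  1.71  0.39  1.11  0.31]
59.430189790237755
[[0.6, 0.1, 1.2, 0.0, 0]]
```

```bash
python3 -m jog '[[0.4,0.1,0.6,0,0],[0.2,0,0.6,0,0],[0,0,0.2,0,0],[0,0,0,0,0.9],[0,0,0,0,1],[0,0,0,0,1],[0,0,0,0,1],[0,0,0,0,1],[0,0,0,0,1],[0,0,0,0,1]]' 50
python3 -c "
from h import *
st();print(yawy())"
```

```text
time: 5.15
ee_pos: [0.5354, 0.217, 0.0811]
eef_rot: [0.264, 0.965, 0.003, -0.005]
ft_force: [0.3, -0.2, 0.4]
width: 0.0389
t 5.15 p [0.5354 0.217  0.0811] w 0.0389 F [ 0.3 -0.2  0.4]
[[-0.861, 0.508, -0.007], [0.508, 0.861, 0.009], [0.011, 0.004, -1.0]] j [ 0.2   0.51 -0.82  1.73  0.41  1.08  0.28]
59.43821195967455
```

```bash
python3 -m jog '[[0,0,0,0,1],[0,0,0,0,1],[0,0,0,0,1],[0,0,0,0,1],[0,0,0,0,1],[0,0,-0.3,0,1],[0,0,-0.3,0,1],[0,0,-0.1,0,1],[0,0,0,0,1],[0,0,0,0,1]]' 55
python3 -c "
from h import *
s=st();print(yawy());plan([.580,.241,s['ee_pos'][2]],1.135,14,[.576,.193],1)"
```

```text
time: 6.15
ee_pos: [0.5347, 0.2163, 0.0878]
eef_rot: [0.264, 0.965, 0.003, -0.005]
ft_force: [-0.2, -0.2, -3.2]
width: 0.0133
t 6.15 p [0.5347 0.2163 0.0878] w 0.0133 F [-0.2 -0.2 -3.2]
[[-0.861, 0.509, -0.009], [0.508, 0.861, 0.008], [0.012, 0.002, -1.0]] j [ 0.2   0.5  -0.83  1.73  0.4   1.1   0.29]
59.43252891198439
[[-0.0, 0.4, 0.0, 0.081, 1], [-0.0, 0.4, 0.0, 0.081, 1], [-0.0, 0.4, 0.0, 0.081, 1], [-0.0, 0.4, -0.0, 0.081, 1], [-0.0, 0.4, -0.0, 0.081, 1], [-0.0, 0.4, -0.0, 0.081, 1], [-0.0, 0.4, -0.0, 0.081, 1], [-0.0, 0.4, -0.0, 0.081, 1], [-0.0, 0.4, -0.0, 0.081, 1], [-0.0, 0.4, -0.0, 0.081, 1]]
[[-0.0, 0.4, -0.0, 0.081, 1], [-0.0, 0.4, -0.0, 0.081, 1], [-0.0, 0.4, -0.0, 0.081, 1], [-0.0, 0.4, -0.0, 0.081, 1]]
```

Gripped (width 13 mm) and the force reads about −3 N, the key's weight. I turn the key about its neck, first half now.

```bash
python3 -m jog '[[0,0.4,0,0.08,1],[0,0.4,0,0.08,1],[0,0.4,0,0.08,1],[0,0.4,0,0.08,1],[0,0.4,0,0.08,1],[0,0.4,0,0.08,1],[0,0.4,0,0.08,1],[0,0.4,0,0.08,1],[0,0,0,0,1],[0,0,0,0,1]]'
python3 -c "
from h import *
s=st();print(yawy());plan([.580,.241,.0878],np.radians(yawy()+5),8,[.576,.193],1)
M=R.from_quat(s['eef_rot']).as_matrix();print('neck',np.array(s['ee_pos'])-.048*M[:,0])"
```

```text
time: 7.15
ee_pos: [0.5573, 0.2379, 0.086]
eef_rot: [0.563, 0.826, -0.001, -0.007]
ft_force: [-1.4, -0.6, -3.1]
width: 0.013
t 7.15 p [0.5573 0.2379 0.086 ] w 0.013 F [-1.4 -0.6 -3.1]
[[-0.366, 0.931, -0.012], [0.931, 0.366, 0.007], [0.011, -0.009, -1.0]] j [ 0.06  0.52 -0.68  1.65  0.35  1.1  -0.34]
21.44984447097876
[[-0.0, 0.3, -0.0, np.float64(0.058), 1], [-0.0, 0.3, -0.0, np.float64(0.058), 1], [-0.0, 0.3, -0.0, np.float64(0.058), 1], [-0.0, 0.3, -0.0, np.float64(0.058), 1], [-0.0, 0.3, -0.0, np.float64(0.058), 1], [-0.0, 0.3, -0.0, np.float64(0.058), 1], [-0.0, 0.3, -0.0, np.float64(0.058), 1], [-0.0, 0.3, -0.0, np.float64(0.058), 1]]
neck [0.57483836 0.19327482 0.08545655]
```

```bash
python3 -m jog '[[0,0.4,0,0.065,1],[0,0.4,0,0.065,1],[0,0.3,0,0.065,1],[0,0.3,0,0.065,1],[0,0.3,0,0.065,1],[0,0.3,0,0.065,1],[0,0.3,0,0.065,1],[0,0,0,0,1],[0,0,0,0,1],[0,0,0,0,1]]'
python3 -c "
from h import *
s=st();print(yawy())
M=R.from_quat(s['eef_rot']).as_matrix();print('neck',np.array(s['ee_pos'])-.048*M[:,0])
snap('wrist','w2.png');snap('side','s2.png');snap('scene','c2.png')
f=lambda n,x,y,w,h:cv2.resize(cv2.imread('pics/'+n)[y:y+h,x:x+w],(400,300),interpolation=cv2.INTER_CUBIC)
cv2.imwrite('pics/m2.png',np.vstack([np.hstack([f('w2.png',100,0,312,234),f('s2.png',190,200,120,90)]),np.hstack([f('c2.png',270,130,120,90),f('w2.png',0,0,512,384)])]))"
```

```text
time: 8.15
ee_pos: [0.5777, 0.241, 0.0842]
eef_rot: [0.733, 0.68, -0.004, -0.007]
ft_force: [-1.0, -0.2, -3.8]
width: 0.0132
t 8.15 p [0.5777 0.241  0.0842] w 0.0132 F [-1.  -0.2 -3.8]
[[0.075, 0.997, -0.016], [0.997, -0.075, 0.005], [0.004, -0.016, -1.0]] j [-0.02  0.54 -0.58  1.59  0.31  1.11 -0.75]
-4.275782131456538
neck [0.57411684 0.19315454 0.08404297]
```

View pics/m2.png

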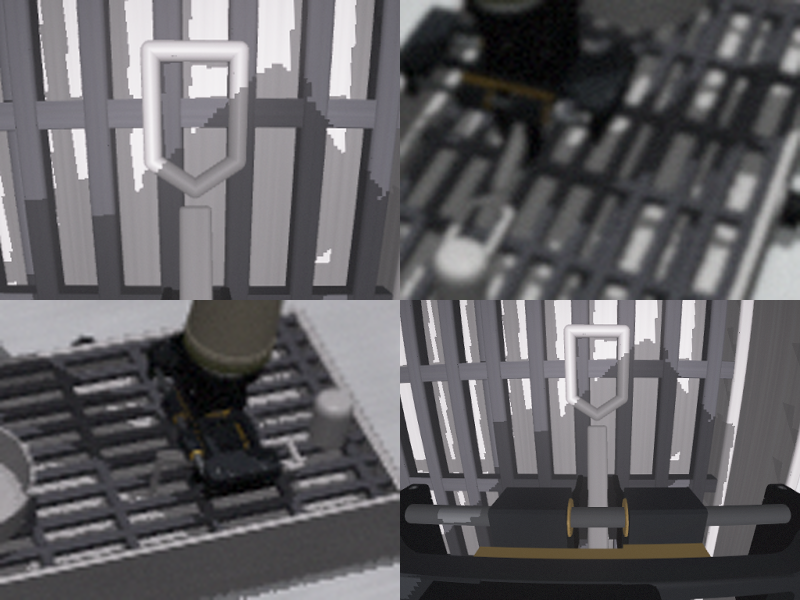

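The shaft is now close to parallel with the bars; the loop points to the salt tub's side and is clear of it. I check the bar edges numerically against the neck line.

```bash
python3 - <<'E'
from h import *
c=load('w2.png');g=cv2.cvtColor(c['pixels'],cv2.COLOR_RGB2GRAY).astype(int)
for v in (165,200,210):
    print(v,[(u,int(g[v,u])) for u in range(150,340,3)])
E
python3 - <<'E'
import cv2
i=cv2.imread('pics/w2.png')[90:240,140:360]; cv2.imwrite('pics/m3.png',cv2.resize(i,(792,540),interpolation=cv2.INTER_CUBIC))
E
```

```text
165 [(150, 146), (153, 143), (156, 145), (159, 142), (162, 147), (165, 141), (168, 143), (171, 111), (174, 113), (177, 115), (180, 114), (183, 116), (186, 116), (189, 91), (192, 66), (195, 146), (198, 149), (201, 147), (204, 147), (207, 150), (210, 151), (213, 152), (216, 149), (219, 152), (222, 154), (225, 80), (228, 82), (231, 83), (234, 81), (237, 82), (240, 118), (243, 144), (246, 148), (249, 149), (252, 149), (255, 148), (258, 148), (261, 151), (264, 122), (267, 154), (270, 151), (273, 150), (276, 74), (279, 76), (282, 77), (285, 79), (288, 75), (291, 77), (294, 76), (297, 141), (300, 151), (303, 151), (306, 151), (309, 150), (312, 148), (315, 150), (318, 149), (321, 147), (324, 151), (327, 52), (330, 57), (333, 71), (336, 74), (339, 74)]
200 [(150, 145), (153, 144), (156, 142), (159, 143), (162, 140), (165, 145), (168, 138), (171, 142), (174, 94), (177, 76), (180, 75), (183, 76), (186, 78), (189, 76), (192, 66), (195, 85), (198, 144), (201, 148), (204, 145), (207, 149), (210, 149), (213, 151), (216, 148), (219, 148), (222, 151), (225, 82), (228, 77), (231, 78), (234, 78), (237,
[... 448 characters left out ...]
145), (162, 139), (165, 141), (168, 140), (171, 140), (174, 132), (177, 74), (180, 74), (183, 74), (186, 75), (189, 74), (192, 70), (195, 56), (198, 142), (201, 146), (204, 145), (207, 145), (210, 147), (213, 150), (216, 148), (219, 146), (222, 152), (225, 89), (228, 75), (231, 77), (234, 76), (237, 78), (240, 113), (243, 143), (246, 147), (249, 148), (252, 149), (255, 148), (258, 149), (261, 150), (264, 135), (267, 147), (270, 146), (273, 146), (276, 64), (279, 78), (282, 76), (285, 74), (288, 75), (291, 74), (294, 78), (297, 149), (300, 151), (303, 149), (306, 149), (309, 146), (312, 148), (315, 147), (318, 143), (321, 147), (324, 49), (327, 59), (330, 72), (333, 71), (336, 70), (339, 71)]
```

View pics/m3.png

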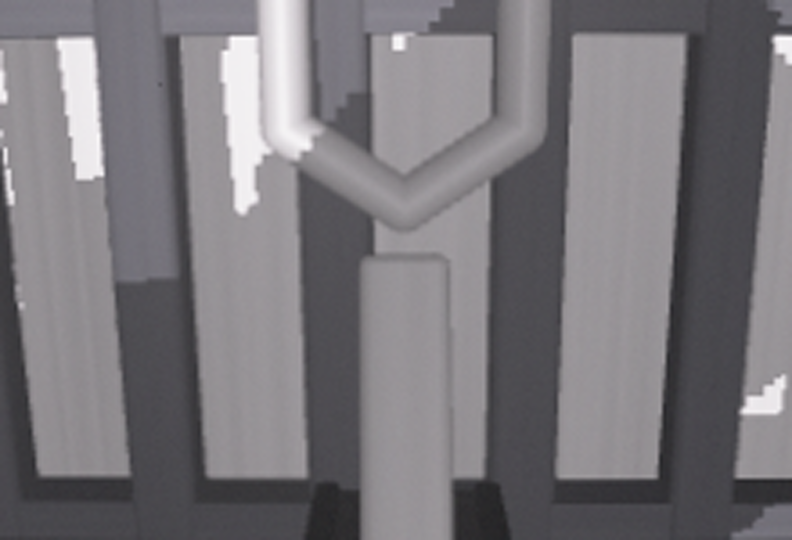

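The crop shows the bars either side of the shaft: left bar at u≈224–243, right bar starting at u≈276 and a rib at v≈223–240. I convert these to positions.

Run:
```python
from h import *
c=load('w2.png')
for n,u,v in [('Lbar in edge',243,150),('R in edge',276.5,120),('R in edge',275.5,165),('R',275,210),('R out',296,165),('R out',294,210),('L2 out',225,165),('L3 R',189,165),('L3 R',197,215),('rib far',258,223),('rib far',175,223),('rib upper',258,99),('rib upper near',258,85)]:
    print(n,np.round(onz(c,u,v,.055),4))
a=onz(c,252,160,.066);
for z in (.07,): print('shaft', onz(c,(240+265)/2,165,z),onz(c,(240+266)/2,225,z+.02))
```

```text
Lbar in edge [0.5754 0.2965 0.055 ]
R in edge [0.5959 0.3122 0.055 ]
R in edge [0.5939 0.2862 0.055 ]
R [0.5921 0.2579 0.055 ]
R out [0.606  0.2853 0.055 ]
R out [0.6038 0.257  0.055 ]
L2 out [0.564  0.2883 0.055 ]
L3 R [0.5425 0.2899 0.055 ]
L3 R [0.5431 0.2579 0.055 ]
rib far [0.581  0.2499 0.055 ]
rib far [0.5283 0.2534 0.055 ]
rib upper [0.5862 0.3244 0.055 ]
rib upper near [0.5867 0.3319 0.055 ]
shaft [0.58079796 0.29023459 0.07      ] [0.57940624 0.26385836 0.09      ]
```

```bash
python3 -m jog '[[0.4,0.1,0,0,1],[0.3,0.1,0,0,1],[0,0,0,0,1],[0,0,-0.5,0,1],[0,0,-0.5,0,1],[0,0,-0.5,0,1],[0,0,-0.5,0,1],[0,0,-0.5,0,1],[0,0,0,0,1],[0,0,0,0,1]]'
python3 -c "
from h import *
s=st();print(yawy())"
```

```text
time: 9.3
ee_pos: [0.5812, 0.2486, 0.1125]
eef_rot: [0.733, 0.68, -0.003, -0.007]
ft_force: [-0.4, -0.8, -2.7]
width: 0.0135
t 9.3 p [0.5812 0.2486 0.1125] w 0.0135 F [-0.4 -0.8 -2.7]
[[0.074, 0.997, -0.015], [0.997, -0.074, 0.006], [0.005, -0.015, -1.0]] j [-0.03  0.53 -0.59  1.56  0.3   1.16 -0.75]
-4.261462195470527
```

```bash
python3 -m jog '[[0,0,-1,0,1],[0,0,-1,0,1],[0,0,-1.5,0,1],[0,0,-1.5,0,1],[0,0,-2,0,1],[0,0,-2.5,0,1],[0,0,-2.5,0,1],[0,0,-2,0,1],[0,0,0,0,1],[0,0,0,0,1]]'
python3 -c "
from h import *
s=st();print(yawy())
# board: key x dir yaw -98.5 (board yaw ~-8.5), mid = board centre + .03*keyx ; tcp= mid+.0045*keyx
a=np.radians(-98.5);k=np.array([np.cos(a),np.sin(a)]);b=np.array([.419,-.237]);t=b+.035*k;print(t)
plan([*t,.22],np.radians(4.2),14,[0,0],1)"
```

```text
time: 10.3
ee_pos: [0.5832, 0.2484, 0.2672]
eef_rot: [0.733, 0.681, -0.001, -0.006]
ft_force: [0.1, 0.7, -3.7]
width: 0.0132
t 10.3 p [0.5832 0.2484 0.2672] w 0.0132 F [ 0.1  0.7 -3.7]
[[0.073, 0.997, -0.01], [0.997, -0.073, 0.008], [0.007, -0.011, -1.0]] j [-0.01  0.41 -0.62  1.37  0.23  1.44 -0.7 ]
-4.204665833408016
[ 0.41382667 -0.27161556]
[[-4.4, 1.0, 0.3, np.float64(0.005), 1], [-4.4, 0.7, 0.3, np.float64(0.005), 1], [-4.4, 0.4, 0.3, np.float64(0.005), 1], [-4.3, 0.1, 0.3, np.float64(0.005), 1], [-4.3, -0.2, 0.3, np.float64(0.005), 1], [-4.2, -0.5, 0.3, np.float64(0.005), 1], [-4.0, -0.8, 0.3, np.float64(0.005), 1], [-3.9, -1.0, 0.3, np.float64(0.005), 1], [-3.8, -1.3, 0.3, np.float64(0.005), 1], [-3.6, -1.5, 0.3, np.float64(0.005), 1]]
[[-3.4, -1.7, 0.3, np.float64(0.005), 1], [-3.2, -1.9, 0.3, np.float64(0.005), 1], [-3.0, -2.1, 0.3, np.float64(0.005), 1], [-2.8, -2.3, 0.3, np.float64(0.005), 1]]
```

```bash
python3 -m jog '[[-4.4,1,0.1,0,1],[-4.4,0.7,0.1,0,1],[-4.4,0.4,0.2,0.01,1],[-4.3,0.1,0.3,0.01,1],[-4.3,-0.2,0.3,0.01,1],[-4.2,-0.5,0.3,0.01,1],[-4,-0.8,0.3,0.01,1],[-3.9,-1,0.3,0.01,1],[-3.8,-1.3,0.3,0.01,1],[-3.6,-1.5,0.3,0,1]]' && python3 -m jog '[[-3.4,-1.7,0.3,0,1],[-3.2,-1.9,0.3,0,1],[-3,-2.1,0.3,0,1],[-2.8,-2.3,0.3,0,1],[0,0,0,0,1],[0,0,0,0,1],[0,0,0,0,1],[0,0,0,0,1],[0,0,0,0,1],[0,0,0,0,1]]'
python3 -c "
from h import *
s=st();print(yawy());plan([.414,-.270,.12],np.radians(yawy()+8.5),5,None,1)"
```

```text
time: 11.3
ee_pos: [0.5052, -0.1657, 0.2268]
eef_rot: [0.753, 0.658, -0.004, -0.013]
ft_force: [-0.1, -1.3, -2.6]
width: 0.013
time: 12.3
ee_pos: [0.3984, -0.2837, 0.2074]
eef_rot: [0.755, 0.655, -0.006, -0.018]
ft_force: [-0.6, 0.5, -3.4]
width: 0.013
t 12.3 p [ 0.3984 -0.2837  0.2074] w 0.013 F [-0.6  0.5 -3.4]
[[0.141, 0.989, -0.033], [0.99, -0.14, 0.019], [0.014, -0.036, -0.999]] j [ 0.82  0.1  -0.31  1.82  0.03  1.26  0.36]
-8.071477719299693
[[0.3, 0.3, 1.7, np.float64(0.001), 1], [0.3, 0.3, 1.7, np.float64(0.001), 1], [0.3, 0.3, 1.7, np.float64(0.001), 1], [0.3, 0.3, 1.7, np.float64(0.001), 1], [0.3, 0.3, 1.7, np.float64(0.001), 1]]
```

```bash
python3 -m jog '[[0.3,0.3,1.8,0,1],[0.3,0.3,1.8,0,1],[0.3,0.3,1.8,0,1],[0.3,0.3,1.8,0,1],[0.3,0.3,1.8,0,1],[0,0.1,1.2,0,1],[0,0.1,0.8,0,1],[0,0,0,0,1],[0,0,0,0,1],[0,0,0,0,1]]'
python3 -c "
from h import *
s=st();print(yawy());plan([.414,-.270,.080],np.radians(yawy()+8.5),1,None,1)"
```

```text
time: 13.3
ee_pos: [0.4185, -0.2675, 0.0955]
eef_rot: [0.753, 0.657, -0.005, -0.016]
ft_force: [0.1, 0.3, -3.6]
width: 0.0129
t 13.3 p [ 0.4185 -0.2675  0.0955] w 0.0129 F [ 0.1  0.3 -3.6]
[[0.135, 0.99, -0.028], [0.991, -0.135, 0.017], [0.013, -0.03, -0.999]] j [ 0.78  0.24 -0.33  1.92  0.09  1.03  0.27]
-7.763699285387119
[[-0.3, -0.4, 1.6, np.float64(0.013), 1]]
```

```bash
python3 -m jog '[[-0.2,-0.2,0.6,0,1],[-0.1,-0.2,0.5,0,1],[0,0,0.3,0,1],[0,0,0.2,0,1],[0,0,0,0,1],[0,0,0,0,1],[0,0,0,0,1],[0,0,0,0,1],[0,0,0,0,1],[0,0,0,0,1]]' 55 && python3 -m jog '[[0,0,0,0,1],[0,0,0,0,1],[0,0,0,0,1],[0,0,0,0,1],[0,0,0,0,1],[0,0,0,0,1],[0,0,0,0,1],[0,0,0,0,1],[0,0,0,0,1],[0,0,0,0,1]]' 3
python3 -c "
from h import *
s=st()"
```

```text
time: 14.3
ee_pos: [0.4139, -0.2708, 0.0799]
eef_rot: [0.754, 0.657, -0.005, -0.014]
ft_force: [-0.6, -0.2, -3.0]
width: 0.0131
time: 15.3
ee_pos: [0.4141, -0.2708, 0.08]
eef_rot: [0.754, 0.657, -0.005, -0.014]
ft_force: [0.6, -0.1, -2.4]
width: 0.014
t 15.3 p [ 0.4141 -0.2708  0.08  ] w 0.014 F [ 0.6 -0.1 -2.4]
[[0.136, 0.99, -0.026], [0.991, -0.136, 0.015], [0.011, -0.028, -1.0]] j [ 0.78  0.25 -0.33  1.94  0.09  0.99  0.27]
```

```bash
python3 -m jog '[[0,0,0.2,0,1],[0,0,0.2,0,1],[0,0,0.1,0,1],[0,0,0,0,1],[0,0,0,0,0.75],[0,0,0,0,0.75],[0,0,0,0,0.7],[0,0,0,0,0.5],[0,0,0,0,0.3],[0,0,0,0,0]]' 3 && python3 -m jog '[[0,0,0,0,0],[0,0,-1,0,0],[0,0,-2,0,0],[0,0,-3,0,0],[0,0,-3,0,0],[0,0,-3,0,0],[0,0,-2,0,0],[0,0,0,0,0],[0,0,0,0,0],[0,0,0,0,0]]' 20
python3 -c "
from h import *
s=st();print(yawy());snap('wrist','w4.png');snap('scene','c4.png');snap('side','s4.png')"
```

```text
time: 16.3
ee_pos: [0.4149, -0.2713, 0.0757]
eef_rot: [0.754, 0.657, -0.005, -0.013]
ft_force: [0.1, 0.0, -0.9]
width: 0.0422
time: 17.3
ee_pos: [0.418, -0.2725, 0.2254]
eef_rot: [0.753, 0.658, -0.004, -0.012]
ft_force: [-0.2, 0.1, 0.0]
width: 0.0868
t 17.3 p [ 0.418  -0.2725  0.2254] w 0.0868 F [-0.2  0.1  0. ]
[[0.135, 0.991, -0.022], [0.991, -0.135, 0.013], [0.01, -0.024, -1.0]] j [ 0.8   0.11 -0.33  1.78  0.03  1.29  0.32]
-7.756678253063275
```

View pics/w4.png

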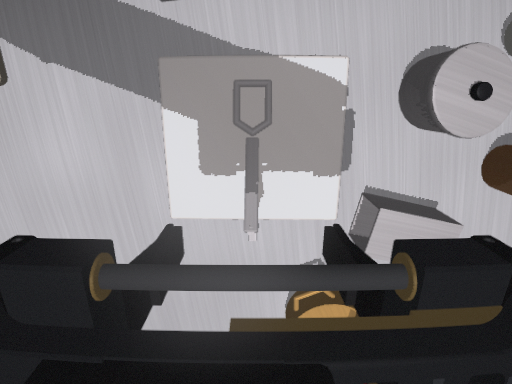

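The key lies on the board, let go: loop at (252,105), head at (251,238). Now the canister, with its mouth end near (365,215).

```bash
python3 -c "
from h import *
c=load('w4.png');print('loop',onz(c,252,105,.0265),'head',onz(c,251,238,.1),onz(c,251,230,.1))
plan([.555,-.342,.22],np.radians(yawy()-69.5),10,None,0)"
```

```text
loop [ 0.42305841 -0.19138766  0.0265    ] head [ 0.40651842 -0.31882194  0.1       ] [ 0.40772135 -0.31014697  0.1       ]
[[-0.5, 1.5, 0.0, np.float64(-0.135), 0], [-0.7, 1.4, 0.0, np.float64(-0.135), 0], [-0.9, 1.3, 0.0, np.float64(-0.135), 0], [-1.0, 1.1, 0.0, np.float64(-0.135), 0], [-1.2, 1.0, 0.0, np.float64(-0.135), 0], [-1.3, 0.8, 0.0, np.float64(-0.135), 0], [-1.4, 0.6, 0.0, np.float64(-0.135), 0], [-1.5, 0.4, 0.0, np.float64(-0.135), 0], [-1.5, 0.2, 0.0, np.float64(-0.135), 0], [-1.5, 0.0, 0.0, np.float64(-0.135), 0]]
```

```bash
python3 -m jog '[[-0.5,1.5,0,-0.14,0],[-0.7,1.4,0,-0.14,0],[-0.9,1.3,0,-0.14,0],[-1,1.1,0,-0.14,0],[-1.2,1,0,-0.14,0],[-1.3,0.8,0,-0.14,0],[-1.4,0.6,0,-0.14,0],[-1.5,0.4,0,-0.14,0],[-1.5,0.2,0,-0.14,0],[-1.5,0,0,-0.14,0]]' && python3 -m jog '[[0,0,0,0,0],[0,0,0,0,0],[0,0,0,0,0],[0,0,0,0,0],[0,0,0,0,0],[0,0,0,0,0],[0,0,0,0,0],[0,0,0,0,0],[0,0,0,0,0],[0,0,0,0,0]]'
python3 -c "
from h import *
s=st();print(yawy());snap('wrist','w5.png')"
```

```text
time: 18.45
ee_pos: [0.5583, -0.3379, 0.211]
eef_rot: [0.126, 0.992, 0.008, -0.019]
ft_force: [0.2, 0.3, 0.5]
width: 0.0873
time: 19.45
ee_pos: [0.5566, -0.3371, 0.209]
eef_rot: [0.13, 0.991, 0.009, -0.021]
ft_force: [0.1, -0.4, 0.3]
width: 0.087
t 19.45 p [ 0.5566 -0.3371  0.209 ] w 0.087 F [ 0.1 -0.4  0.3]
[[-0.965, 0.259, -0.039], [0.258, 0.966, 0.023], [0.043, 0.013, -0.999]] j [ 0.81  0.48 -0.47  1.37  0.21  1.38  1.65]
74.99867710538118
```

View pics/w5.png

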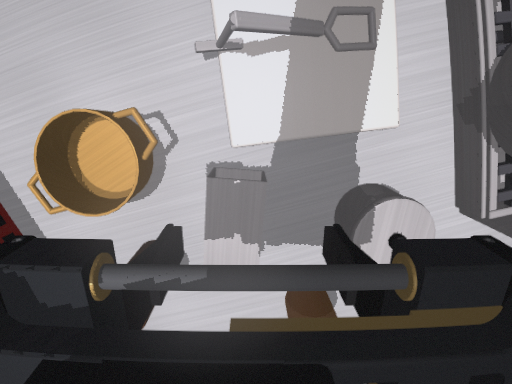

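The wrist view shows the canister below: the mouth's top edge at about (209,178)–(266,181), sides at u≈204 and u≈261 at v=230. The key's foot is at (195–243,45) with its heel on the board.

Run:
```python
from h import *
c=load('w5.png');g=cv2.cvtColor(c['pixels'],cv2.COLOR_RGB2GRAY).astype(int)
for v in (195,215,232): print(v,[int(x) for x in g[v,196:276:2]])
print([int(x) for x in g[150:200:2,236]])
for n,u,v in [('ML',209,178),('MR',266,181),('L',206,195),('L',204,232),('R',264,195),('R',261,232)]: print(n,np.round(onz(c,u,v,.062),4))
```

```text
195 [199, 198, 198, 197, 198, 149, 125, 123, 126, 125, 126, 125, 124, 124, 124, 123, 123, 124, 126, 125, 125, 124, 123, 121, 122, 122, 122, 124, 124, 122, 127, 123, 126, 121, 121, 121, 119, 121, 122, 122]
215 [196, 197, 193, 197, 185, 125, 124, 124, 125, 123, 124, 123, 123, 124, 124, 122, 123, 123, 125, 121, 123, 120, 120, 123, 120, 119, 122, 122, 121, 124, 123, 123, 120, 121, 124, 122, 121, 120, 122, 121]
232 [191, 191, 191, 194, 167, 124, 121, 123, 121, 122, 124, 122, 123, 123, 122, 123, 122, 121, 120, 123, 121, 120, 121, 122, 121, 121, 123, 120, 122, 122, 122, 120, 120, 119, 120, 121, 120, 121, 120, 121]
[195, 195, 197, 187, 195, 195, 151, 126, 124, 115, 129, 128, 128, 129, 125, 121, 170, 125, 123, 125, 124, 125, 124, 123, 124]
ML [ 0.5319 -0.3746  0.062 ]
MR [ 0.5502 -0.3193  0.062 ]
L [ 0.5483 -0.3829  0.062 ]
L [ 0.587  -0.3973  0.062 ]
R [ 0.564 -0.325  0.062]
R [ 0.603  -0.3384  0.062 ]
```

```bash
python3 -c "
from h import *
c=load('w5.png')
for u,v in [(155,145),(130,108),(92,163)]: print(onz(c,u,v,.055))
plan([.556,-.3525,.11],.087,6,None,0.1)"
```

```text
[ 0.48561814 -0.41914626  0.055     ]
[ 0.4440235  -0.43133042  0.055     ]
[ 0.48512204 -0.49015834  0.055     ]
[[-0.1, -0.3, 1.6, 0.014, 0.1], [-0.1, -0.3, 1.6, 0.014, 0.1], [-0.1, -0.3, 1.6, 0.014, 0.1], [-0.1, -0.3, 1.6, 0.014, 0.1], [-0.1, -0.3, 1.6, 0.014, 0.1], [-0.1, -0.3, 1.6, 0.014, 0.1]]
```

Ear is 50 mm clear of the left finger; descend.

```bash
python3 -m jog '[[-0.1,-0.3,1.6,0.02,0.08],[-0.1,-0.3,1.6,0.02,0.08],[-0.1,-0.3,1.6,0.02,0.08],[-0.1,-0.3,1.6,0.02,0.08],[-0.1,-0.3,1.6,0.01,0.08],[-0.1,-0.3,1,0,0.08],[0,0,0,0,0.08],[0,0,0,0,0.08],[0,0,0,0,0.08],[0,0,0,0,0.08]]'
python3 -c "
from h import *
s=st();print(yawy())
plan([.556,-.3525,.036],np.radians(yawy()-70),5,None,0.1)"
```

```text
time: 20.5
ee_pos: [0.5514, -0.3551, 0.1077]
eef_rot: [0.179, 0.984, 0.009, -0.023]
ft_force: [0.3, -0.1, 0.7]
width: 0.0798
t 20.5 p [ 0.5514 -0.3551  0.1077] w 0.0798 F [ 0.3 -0.1  0.7]
[[-0.935, 0.353, -0.042], [0.352, 0.936, 0.026], [0.048, 0.009, -0.999]] j [ 0.81  0.57 -0.43  1.46  0.24  1.21  1.56]
69.3326540643019
[[-0.1, 0.1, 1.4, np.float64(-0.002), 0.1], [-0.1, 0.1, 1.4, np.float64(-0.002), 0.1], [-0.1, 0.1, 1.4, np.float64(-0.002), 0.1], [-0.1, 0.1, 1.4, np.float64(-0.002), 0.1], [-0.1, 0.1, 1.4, np.float64(-0.002), 0.1]]
```

```bash
python3 -m jog '[[-0.2,0.1,1.4,0,0.08],[-0.2,0.1,1.4,0,0.08],[-0.1,0.1,1.4,0,0.08],[-0.1,0,1.4,0,0.08],[0,0,1,0,0.08],[0,0,0,0,0.6],[0,0,0,0,0.6],[0,0,0,0,0.6],[0,0,0,0,0.6],[0,0,0,0,0.6]]' 12
python3 -c "
from h import *
s=st();print(yawy())"
```

```text
time: 21.5
ee_pos: [0.5558, -0.3523, 0.0358]
eef_rot: [0.179, 0.984, 0.009, -0.023]
ft_force: [0.2, -0.2, -3.1]
width: 0.0618
t 21.5 p [ 0.5558 -0.3523  0.0358] w 0.0618 F [ 0.2 -0.2 -3.1]
[[-0.935, 0.352, -0.042], [0.352, 0.936, 0.025], [0.048, 0.009, -0.999]] j [ 0.79  0.65 -0.42  1.5   0.27  1.1   1.53]
69.36754885202434
```

```bash
python3 -m jog '[[0,0,-1,0,0.6],[0,0,-1.5,0,0.6],[0,0,-1.5,0,0.6],[0,0,-1.5,0,0.6],[0,0,-1.5,0,0.6],[0,0,-1.5,0,0.6],[0,0,-1,0,0.6],[0,0,0,0,0.6],[0,0,0,0,0.6],[0,0,0,0,0.6]]' 10
python3 -c "
from h import *
s=st();print(yawy())
snap('side','s6.png');snap('wrist','w6.png');snap('scene','c6.png')
f=lambda n,x,y,w,h:cv2.resize(cv2.imread('pics/'+n)[y:y+h,x:x+w],(400,300),interpolation=cv2.INTER_CUBIC)
cv2.imwrite('pics/m6.png',np.hstack([f('s6.png',220,95,120,90),f('c6.png',110,190,120,90)]))"
```

```text
time: 22.5
ee_pos: [0.5603, -0.3548, 0.1411]
eef_rot: [0.179, 0.984, 0.008, -0.022]
ft_force: [-0.2, -0.4, -4.8]
width: 0.0622
t 22.5 p [ 0.5603 -0.3548  0.1411] w 0.0622 F [-0.2 -0.4 -4.8]
[[-0.935, 0.352, -0.04], [0.351, 0.936, 0.025], [0.046, 0.009, -0.999]] j [ 0.8   0.56 -0.44  1.41  0.23  1.28  1.56]
69.38335766476104
```

View pics/m6.png

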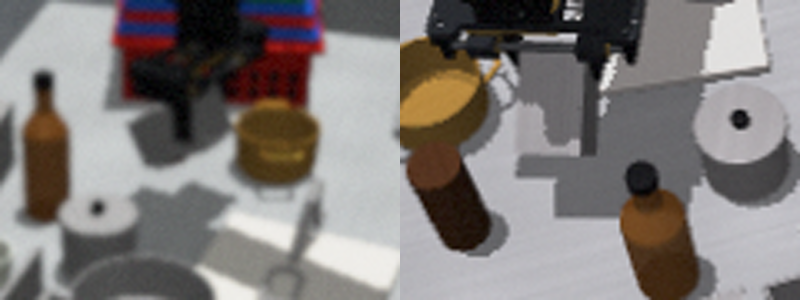

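The canister is held clear with its bottom swung only partly down (side-view crop, (215,90) to (140,140)). I lower to just above hanging height and ease the grip so that it swings.

```bash
python3 -m jog '[[0,0,1,0,0.6],[0,0,1.2,0,0.6],[0,0,1.2,0,0.6],[0,0,0.2,0,0.6],[0,0,0,0,0.6],[0,0,0,0,0.6],[0,0,0,0,0.6],[0,0,0,0,0.6],[0,0,0,0,0.6],[0,0,0,0,0.6]]' 6
python3 -c "
from h import *
s=st();snap('side','s7.png');snap('scene','c7.png')
f=lambda n,x,y,w,h:cv2.resize(cv2.imread('pics/'+n)[y:y+h,x:x+w],(400,300),interpolation=cv2.INTER_CUBIC)
cv2.imwrite('pics/m7.png',np.hstack([f('s7.png',220,95,120,90),f('c7.png',110,190,120,90)]))"
```

```text
time: 23.65
ee_pos: [0.5594, -0.3541, 0.1018]
eef_rot: [0.179, 0.984, 0.008, -0.021]
ft_force: [0.4, -0.2, -1.7]
width: 0.0617
t 23.65 p [ 0.5594 -0.3541  0.1018] w 0.0617 F [ 0.4 -0.2 -1.7]
[[-0.935, 0.352, -0.039], [0.351, 0.936, 0.024], [0.045, 0.009, -0.999]] j [ 0.8   0.59 -0.43  1.45  0.25  1.21  1.55]
```

View pics/m7.png

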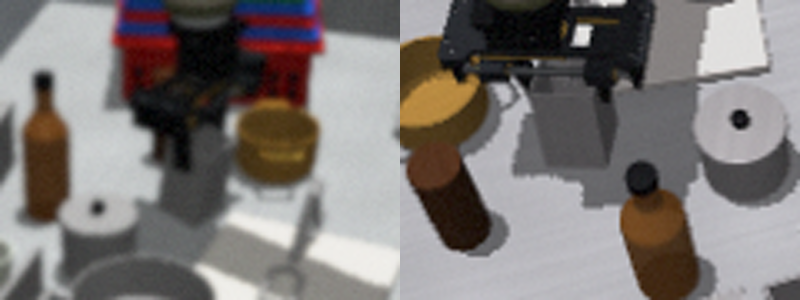

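The canister now touches the table (wrist carries only 1.7 N) and is nearly upright, mouth leaning towards the robot. I ease the grip and nudge the top away from the robot.

```bash
python3 -m jog '[[0,0,0,0,0.6],[-0.2,0,0,0,0.6],[-0.2,0,0.1,0,0.6],[-0.2,0,0.1,0,0.6],[-0.2,0,0.1,0,0.6],[-0.2,0,0.1,0,0.6],[0,0,0,0,0.6],[0,0,0,0,0.6],[0,0,0,0,0.6],[0,0,0,0,0.6]]' 3
python3 -c "
from h import *
s=st();snap('side','s8.png');snap('scene','c8.png')
f=lambda n,x,y,w,h:cv2.resize(cv2.imread('pics/'+n)[y:y+h,x:x+w],(400,300),interpolation=cv2.INTER_CUBIC)
cv2.imwrite('pics/m8.png',np.hstack([f('s8.png',250,105,60,60*3//4),f('c8.png',140,200,60,45)]))"
```

```text
time: 24.75
ee_pos: [0.5707, -0.3583, 0.0982]
eef_rot: [0.179, 0.984, 0.008, -0.02]
ft_force: [1.7, -0.9, 0.1]
width: 0.0622
t 24.75 p [ 0.5707 -0.3583  0.0982] w 0.0622 F [ 1.7 -0.9  0.1]
[[-0.935, 0.352, -0.036], [0.351, 0.936, 0.022], [0.042, 0.008, -0.999]] j [ 0.79  0.61 -0.43  1.42  0.25  1.21  1.54]
```

View pics/m8.png

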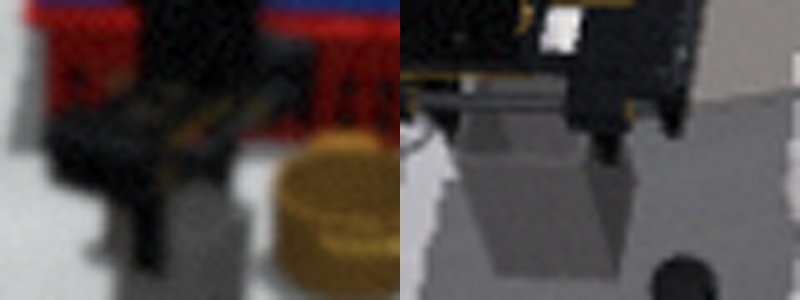

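The scene crop shows the canister's far face: top edge at about (150–168.5,224), bottom edge at (155–172,241). I check the lean numerically.

Run:
```python
from h import *
c=load('c8.png')
print('bot',onz(c,155,241.2,0),onz(c,172.3,241.2,0))
for z in (.095,.105,.115): print('top',z,onz(c,149.7,223.7,z),onz(c,168.5,224,z))
```

```text
bot [ 0.59096307 -0.39441621  0.        ] [ 0.60899011 -0.33875962  0.        ]
top 0.095 [ 0.58414107 -0.39146475  0.095     ] [ 0.60392448 -0.33436972  0.095     ]
top 0.105 [ 0.59140764 -0.39057658  0.105     ] [ 0.61100474 -0.33401924  0.105     ]
top 0.115 [ 0.59867421 -0.38968841  0.115     ] [ 0.61808499 -0.33366876  0.115     ]
```

```bash
python3 -m jog '[[0.1,0,0,0,0.6],[0,0,0,0,0.25],[0,0,0,0,0.15],[0,0,0,0,0.05],[0,0,0,0,0.05],[0,0,0,0,0.05],[0,0,0,0,0.05],[0,0,-1,0,0],[0,0,-2,0,0],[0,0,-3,0,0]]' 3 && python3 -m jog '[[0,0,-3,0,0],[0,0,-3,0,0],[0,0,-3,0,0],[2,0,0,0,0],[3,0,0,0,0],[3,0,0,0,0],[3,0,0,0,0],[0,0,0,0,0],[0,0,0,0,0],[0,0,0,0,0]]' 20
python3 - <<'E'
from h import *
s=st();print(yawy());c=snap('scene','c9.png');snap('wrist','w9.png');snap('side','s9.png')
p=c['pixels'];q=np.round(proj(c,[.571,-.356,.05])).astype(int)
f=lambda n,x,y,w,h:cv2.resize(cv2.imread('pics/'+n)[y:y+h,x:x+w],(400,300),interpolation=cv2.INTER_CUBIC)
d=load('s9.png');k=np.round(proj(d,[.571,-.356,.05])).astype(int)
print(q,k)
cv2.imwrite('pics/m9.png',np.vstack([np.hstack([f('c9.png',q[0]-40,q[1]-30,80,60),f('s9.png',k[0]-40,k[1]-30,80,60)]),np.hstack([f('w9.png',0,0,512,384),f('c9.png',150,150,88,66)])]))
E
```

```text
time: 25.85
ee_pos: [0.5689, -0.358, 0.1559]
eef_rot: [0.179, 0.984, 0.01, -0.025]
ft_force: [0.6, 0.6, -0.2]
width: 0.0865
time: 26.85
ee_pos: [0.4698, -0.3206, 0.2681]
eef_rot: [0.178, 0.984, 0.007, -0.017]
ft_force: [0.3, -0.1, -0.1]
width: 0.087
t 26.85 p [ 0.4698 -0.3206  0.2681] w 0.087 F [ 0.3 -0.1 -0.1]
[[-0.936, 0.351, -0.032], [0.35, 0.936, 0.02], [0.036, 0.007, -0.999]] j [ 0.91  0.26 -0.47  1.53  0.11  1.42  1.64]
69.46827010712421
[162 225] [276 148]
```

View pics/m9.png

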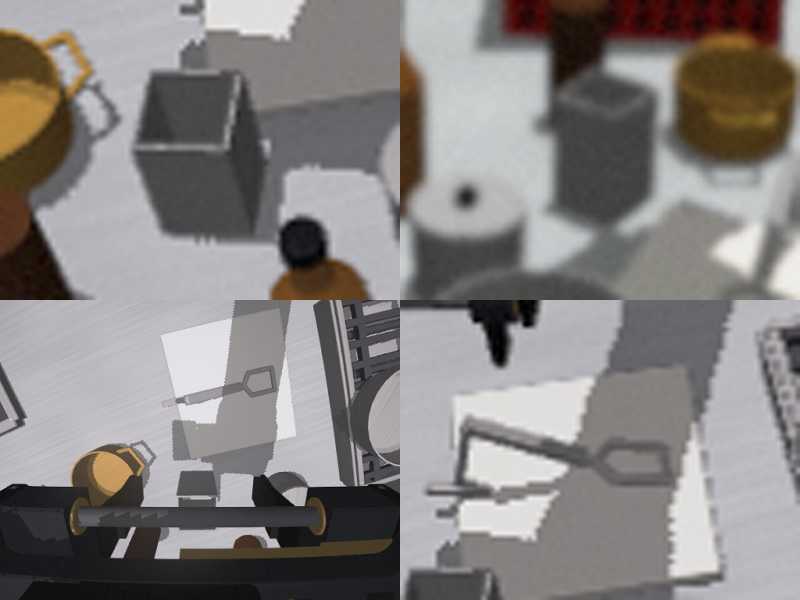

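The canister stands upright and open (rim centre in scene about (160,217)). The key lies on the board with head at scene px (165,177.5) and loop at (201,185). This was my 12th picture, so from here I use numbers only.

Run:
```python
from h import *
c=load('c9.png');w=load('w9.png')
for a,b in [(150,72),(240,70),(230,150),(135,152)]: print('rim',np.round(onz(c,122+a/5,195+b/5,.105),4))
print('can',onz(c,159.8,217.2,.105))
print('head',two(c,(165,177.5),w,(239,128)),onz(c,165,177.5,.099),onz(w,239,128,.099))
print('loop',two(c,(201,185.2),w,(335,104)),onz(c,201,185.2,.0265),onz(w,335,104,.0265))
# dark key pixels in wrist image near shaft
g=cv2.cvtColor(w['pixels'],cv2.COLOR_RGB2GRAY).astype(int)
for u in (225,240,255,270,285): print(u,[int(x) for x in g[100:145:2,u]])
```

```text
rim [ 0.5384 -0.3744  0.105 ]
rim [ 0.5551 -0.3183  0.105 ]
rim [ 0.6142 -0.3362  0.105 ]
rim [ 0.5971 -0.3937  0.105 ]
can [ 0.5766969  -0.35561394  0.105     ]
head (array([ 0.40751635, -0.31043991,  0.09339373]), np.float64(0.0018319380708611763)) [ 0.41259832 -0.30946034  0.099     ] [ 0.4073117  -0.31105767  0.099     ]
loop (array([ 0.42428454, -0.19032848,  0.02598424]), np.float64(0.003747038264444765)) [ 0.42545801 -0.19219709  0.0265    ] [ 0.42391563 -0.18856477  0.0265    ]
225 [227, 228, 227, 228, 228, 227, 227, 227, 227, 227, 227, 226, 216, 158, 122, 125, 180, 194, 194, 195, 195, 196, 193]
240 [227, 228, 227, 227, 227, 227, 227, 228, 228, 228, 209, 156, 180, 187, 194, 189, 168, 153, 228, 227, 228, 227, 227]
255 [227, 228, 228, 227, 228, 228, 228, 228, 217, 148, 157, 158, 158, 158, 158, 136, 198, 228, 227, 228, 227, 227, 227]
270 [227, 227, 227, 228, 228, 227, 228, 141, 156, 158, 156, 158, 160, 132, 227, 227, 228, 227, 227, 227, 227, 227, 228]
285 [227, 227, 227, 226, 227, 164, 112, 115, 112, 116, 115, 119, 158, 160, 153, 153, 154, 153, 153, 152, 153, 154, 151]
```

```bash
python3 -c "
from h import *
plan([.4105,-.302,.21],np.radians(yawy()+7.3),10,None,0)"
```

```text
[[0.6, -0.0, 0.6, np.float64(0.134), 0], [0.6, -0.1, 0.6, np.float64(0.134), 0], [0.6, -0.2, 0.6, np.float64(0.134), 0], [0.5, -0.3, 0.6, np.float64(0.134), 0], [0.5, -0.3, 0.6, np.float64(0.134), 0], [0.4, -0.4, 0.6, np.float64(0.134), 0], [0.4, -0.5, 0.6, np.float64(0.134), 0], [0.3, -0.5, 0.6, np.float64(0.134), 0], [0.3, -0.5, 0.6, np.float64(0.134), 0], [0.2, -0.6, 0.6, np.float64(0.134), 0]]
```

```bash
python3 -m jog '[[0.6,0,0.5,0.14,0],[0.6,-0.1,0.5,0.14,0],[0.6,-0.2,0.5,0.14,0],[0.5,-0.3,0.5,0.14,0],[0.5,-0.3,0.5,0.14,0],[0.4,-0.4,0.5,0.14,0],[0.4,-0.5,0.5,0.14,0],[0.3,-0.5,0.5,0.14,0],[0.3,-0.5,0.5,0.14,0],[0.2,-0.6,0.5,0.14,0]]'
python3 - <<'E'
from h import *
s=st();print(yawy())
plan([.4105,-.302,.13],np.radians(yawy()+7.3),7,None,0.3)
c=snap('wrist','w10.png')
p=proj(c,[.409,-.312,.099]);q=proj(c,[.4245,-.1905,.0265]);print(p,q)
g=cv2.cvtColor(c['pixels'],cv2.COLOR_RGB2GRAY).astype(int)
for v in (int(p[1])-5,int((p[1]+q[1])/2),int(.3*p[1]+.7*q[1])):
  u0=int(p[0]+(q[0]-p[0])*(v-p[1])/(q[1]-p[1]));print(v,u0,[int(x) for x in g[v,u0-24:u0+26:2]])
u0=int(p[0]);print([int(x) for x in g[int(p[1])-20:int(p[1])+30:2,u0]])
E
```

```text
time: 28.0
ee_pos: [0.4158, -0.2974, 0.2147]
eef_rot: [0.785, 0.619, -0.005, -0.021]
ft_force: [0.8, 0.4, -0.4]
width: 0.087
t 28.0 p [ 0.4158 -0.2974  0.2147] w 0.087 F [ 0.8  0.4 -0.4]
[[0.233, 0.972, -0.034], [0.972, -0.233, 0.027], [0.019, -0.039, -0.999]] j [ 0.84  0.15 -0.33  1.75  0.04  1.29  0.26]
-13.456022034418414
[[-0.1, -0.0, 1.2, np.float64(-0.015), 0.3], [-0.1, -0.0, 1.2, np.float64(-0.015), 0.3], [-0.1, -0.0, 1.2, np.float64(-0.015), 0.3], [-0.1, -0.0, 1.2, np.float64(-0.015), 0.3], [-0.1, -0.0, 1.2, np.float64(-0.015), 0.3], [-0.1, -0.0, 1.2, np.float64(-0.015), 0.3], [-0.1, -0.0, 1.2, np.float64(-0.015), 0.3]]
[254.42296589 212.85708183] [244.53398749  82.64702909]
207 253 [207, 198, 189, 186, 185, 190, 197, 191, 122, 135, 149, 155, 144, 122, 123, 144, 126, 191, 194, 193, 194, 195, 191, 193, 195]
147 249 [148, 148, 148, 148, 148, 146, 147, 148, 125, 105, 109, 109, 110, 109, 108, 111, 147, 148, 147, 148, 148, 148, 150, 147, 149]
121 247 [147, 146, 145, 147, 145, 146, 145, 145, 146, 102, 107, 108, 108, 107, 110, 99, 146, 145, 146, 147, 146, 145, 146, 147, 146]
[113, 114, 122, 113, 115, 114, 114, 132, 150, 156, 179, 199, 197, 196, 195, 196, 196, 192, 192, 192, 192, 193, 192, 192, 192]
```

```bash
python3 -m jog '[[-0.1,0,1.4,-0.03,0.3],[-0.1,0,1.4,-0.03,0.3],[-0.1,0,1.4,-0.03,0.3],[-0.1,0,1.4,-0.02,0.3],[-0.1,0,1.4,0,0.3],[-0.1,0,1,0,0.3],[0,0,0,0,0.3],[0,0,0,0,0.3],[0,0,0,0,0.3],[0,0,0,0,0.3]]'
python3 - <<'E'
from h import *
s=st();print(yawy())
plan([.4105,-.302,.095],np.radians(yawy()+7.3),4,None,0.3)
E
```

```text
time: 29.05
ee_pos: [0.414, -0.3008, 0.1262]
eef_rot: [0.738, 0.675, -0.003, -0.023]
ft_force: [-0.4, -0.5, 1.1]
width: 0.0612
t 29.05 p [ 0.414  -0.3008  0.1262] w 0.0612 F [-0.4 -0.5  1.1]
[[0.089, 0.995, -0.035], [0.996, -0.088, 0.03], [0.027, -0.038, -0.999]] j [ 0.85  0.24 -0.34  1.85  0.08  1.11  0.39]
-5.07609220186677
[[-0.1, -0.1, 0.8, np.float64(0.01), 0.3], [-0.1, -0.1, 0.8, np.float64(0.01), 0.3], [-0.1, -0.1, 0.8, np.float64(0.01), 0.3], [-0.1, -0.1, 0.8, np.float64(0.01), 0.3]]
```

```bash
python3 -m jog '[[-0.1,-0.1,0.8,0.01,0.3],[-0.1,-0.1,0.8,0.01,0.3],[-0.1,-0.1,0.8,0.01,0.3],[0,-0.1,0.6,0.01,0.3],[0,0,0,0,1],[0,0,0,0,1],[0,0,0,0,1],[0,0,0,0,1],[0,0,0,0,1],[0,0,0,0,1]]' 12 && python3 -m jog '[[0,0,0,0,1],[0,0,0,0,1],[0,0,0,0,1],[0,0,0,0,1],[0,0,0,0,1],[0,0,0,0,1],[0,0,0,0,1],[0,0,0,0,1],[0,0,0,0,1],[0,0,0,0,1]]' 12
python3 - <<'E'
from h import *
s=st();print(yawy())
E
```

```text
time: 30.05
ee_pos: [0.4087, -0.303, 0.0947]
eef_rot: [0.752, 0.659, -0.003, -0.022]
ft_force: [-0.3, -0.7, -0.1]
width: 0.0207
time: 31.05
ee_pos: [0.409, -0.3031, 0.0949]
eef_rot: [0.752, 0.659, -0.003, -0.022]
ft_force: [0.8, 0.7, -0.7]
width: 0.0141
t 31.05 p [ 0.409  -0.3031  0.0949] w 0.0141 F [ 0.8  0.7 -0.7]
[[0.132, 0.991, -0.033], [0.991, -0.131, 0.029], [0.024, -0.037, -0.999]] j [ 0.85  0.27 -0.33  1.88  0.09  1.05  0.34]
-7.549641689537156
```

```bash
python3 -m jog '[[0.3,0,-0.6,0,1],[0.5,0,-0.9,0,1],[0.5,0,-0.8,0,1],[0.6,0,-0.8,0,1],[0.6,0,-0.8,0,1],[0.7,0,-0.7,0,1],[0.7,0,-0.7,0,1],[0.8,0,-0.6,0,1],[0.8,0,-0.6,0,1],[0,0,0,0,1]]' 10
python3 - <<'E'
from h import *
s=st();p=np.array(s['ee_pos']);E=np.array([.409,-.3031])+.1465*np.array([.13,.99]);h=E-p[:2];print('e',np.degrees(np.arctan2(p[2]-.003-.019,np.hypot(*h))),'rad',np.hypot(np.hypot(*h),p[2]-.022))
E
```

```text
time: 32.05
ee_pos: [0.4191, -0.2442, 0.1673]
eef_rot: [0.751, 0.659, -0.003, -0.022]
ft_force: [0.8, -0.3, -3.0]
width: 0.0138
t 32.05 p [ 0.4191 -0.2442  0.1673] w 0.0138 F [ 0.8 -0.3 -3. ]
[[0.13, 0.991, -0.034], [0.991, -0.129, 0.029], [0.025, -0.037, -0.999]] j [ 0.8   0.14 -0.38  1.87  0.04  1.18  0.27]
e 59.20800059429238 rad 0.1691637745641881
```

```bash
python3 -m jog '[[0.1,0,0.3,0,1],[0.4,0,0.1,0,1],[0.8,0,-0.4,0,1],[0.9,0,-0.4,0,1],[0.9,0,-0.3,0,1],[0.9,0,-0.3,0,1],[0.9,0,-0.2,0,1],[0.7,0,-0.1,0,1],[0,0,0,0,1],[0,0,0,0,1]]' 10
python3 - <<'E'
from h import *
s=st();p=np.array(s['ee_pos']);E=np.array([.409,-.3031])+.1465*np.array([.13,.99]);h=E-p[:2];print('e',np.degrees(np.arctan2(p[2]-.003-.019,h@[.13,.99])),'rad',np.hypot(np.hypot(*h),p[2]-.022))
c=snap('scene','c11.png');d=snap('side','s11.png');print(proj(c,p),proj(d,p))
g=cv2.cvtColor(d['pixels'],cv2.COLOR_RGB2GRAY).astype(int)
# predicted key points in each view for several pitches
k=-np.array([.13,.99,0]);up=np.array([0,0,1.]);G=p-[0,0,.003]
for pit in (40,50,60,70,80):
  a=np.radians(pit);X=k*np.cos(a)+up*np.sin(a);Z=-k*np.sin(a)+up*np.cos(a)
  f=lambda x,z:G+X*(x-44)/1000+Z*(z-16.3)/1000
  print(pit,'foot',np.round(proj(d,f(52.5,-56.5))),np.round(proj(c,f(52.5,-56.5))),'loop',np.round(proj(d,f(-86.5,-19.5))),np.round(proj(c,f(-86.5,-19.5))),'end z',f(-116,-19.5)[2])
before=load('s4.png')
E
```

```text
time: 33.05
ee_pos: [0.427, -0.1836, 0.1822]
eef_rot: [0.751, 0.66, -0.003, -0.023]
ft_force: [0.4, -0.5, -2.9]
width: 0.0135
t 33.05 p [ 0.427  -0.1836  0.1822] w 0.0135 F [ 0.4 -0.5 -2.9]
[[0.13, 0.991, -0.035], [0.991, -0.129, 0.029], [0.025, -0.038, -0.999]] j [ 0.74  0.09 -0.43  1.9   0.02  1.21  0.17]
e 80.98442364325369 rad 0.16226900415476292
[198.82541077 155.44277861] [306.24748868 145.7195629 ]
40 foot [309. 152.] [185. 168.] loop [297. 184.] [224. 175.] end z 0.0489714343179509
50 foot [310. 148.] [182. 167.] loop [299. 184.] [218. 177.] end z 0.03366293560564201
60 foot [311. 145.] [180. 165.] loop [300. 182.] [212. 180.] end z 0.02277777832594643
70 foot [312. 141.] [178. 162.] loop [302. 180.] [206. 181.] end z 0.016646702474652303
80 foot [312. 138.] [177. 160.] loop [304. 176.] [199. 182.] end z 0.0154559976890272
```

Run:
```python
from h import *
c=load('c11.png');g=cv2.cvtColor(c['pixels'],cv2.COLOR_RGB2GRAY).astype(int)//10
print('    ',' '.join(f'{u:2d}' for u in [x%100 for x in range(168,232,2)]))
for v in range(152,196): print(v,' '.join(f'{x:2d}' for x in g[v,168:232:2]))
```

```text
68 70 72 74 76 78 80 82 84 86 88 90 92 94 96 98  0  2  4  6  8 10 12 14 16 18 20 22 24 26 28 30
152 17 17 18 17 18 18 18 18 18  2  5  2  1  1  1  1  2  2  2  2  2 13 18 18 10 10 10 10 10 10 10 10
153 17 17 17 18 18 18 18 18 17  8  5  2  2  2  3  3  3  3  3  4  4 13 18 18 10 10  9 10 10 10 10 10
154 18 17 17 17 17 18 17 17 18  9  5  2  2  3  4  4  3  4  4  4  3 13 18 18 10 10  9  9 10 10 10 10
155 17 17 17 17 17 17 17 18 17 11  4  3  4  4  3  4  4  4  4  4  3 11 18 14 10 10 10 10 10 10 10  9
156 17 17 17 17 17 17 17 17 17  8  4  4  4  4  4  4  4  3  4  4  4  8 17 14 10 10 10 10 10 10 10  8
157 17 17 17 17 17 17 17 17 17  8  4  3  4  4  3  4  4  4  4  4  5  7 18 14 10 10 10 10 10 10  8  7
158 17 17 17 17 17 17 17 17 17  9  5  5  3  4  4  4  4  3  6  5  3  4 18 14 10 10 10 10 10 10  8  7
159 17 17 17 17 17 17 17 17 17  9  4  4  5  4  3  4  5  3  2  2  2  1 18 14 10 10 10 10 10 10  9  9
160 17 17 17 17 17 17 17 17 17 11  4  4  5  5  3  2  2  1  1  2  1  0 18 14 10 10 10 10 10 10  9  8
161 17 17 17 17 17 17 17 17 17 14  3  3  2  2  1  1  0  1  0  0  0  0 16 14 10 10 10 10 10 10  9  8
162 
[... 2695 characters left out ...]

189 22 22 22 22 21 22 21 21 22 22 22 22 22 18 13 13 13 12 12 12 12 12 12 13 12  9 10 10 10 10 10 10
190 22 22 22 22 22 22 22 22 22 21 22 19 13 13 12 12 12 12 12 12 12 12 12 12 12  9 10 10 10 10 10 10
191 22 22 22 22 22 22 22 22 21 22 22 13 12 12 21 22 21 21 12 13 12 12 12 12 12 10 10 10 10 10 10 10
192 22 22 22 22 21 22 22 22 22 22 19 12 21 21 22 22 22 22 12 12 12 12 12 12 12 10 10 10  9 10 10 10
193 22 21 21 22 22 22 22 22 22 22 22 21 22 22 21 22 22 22 12 12 12 12 13 12 13 10 10 10 10 10 10 10
194 22 21 21 22 22 22 22 22 22 21 22 22 22 22 22 22 22 18 12 12 12 12 12 12 12 11 10 10 10 10 10 10
195 22 22 22 22 22 22 22 22 22 22 22 22 22 22 22 22 22 18 12 12 12 12 12 12 12 10 10 10 10 10 10 10
```

The loop appears around px (220,174), which means a pitch of about 45–48°, with the key held in the air. I ease the grip slightly so it hangs further, with a small bob.

```bash
python3 -m jog '[[0,0,-1,0,1],[0,0,-1,0,1],[0,0,0,0,1],[0,0,0.7,0,1],[0,0,0,0,1],[0,0,0.5,0,1],[0,0,-0.3,0,1],[0,0,0,0,1],[0,0,0,0,1],[0,0,0,0,1]]' 6
cat > kp.py <<'E'
from h import *
# pitch of hanging key: dark loop pixels in scene/side against candidates
def pts(p,yaw,gx=44,pits=(35,40,45,50,55,60,65,70)):
    k=np.array([np.cos(yaw),np.sin(yaw),0]);y=np.array([-np.sin(yaw),np.cos(yaw),0]);up=np.array([0,0,1.]);G=np.array(p)-[0,0,.003]
    for pit in pits:
        a=np.radians(pit);X=k*np.cos(a)+up*np.sin(a);Z=-k*np.sin(a)+up*np.cos(a)
        yield pit,(lambda x,yy,z,X=X,Z=Z:G+X*(x-gx)/1000+Z*(z-gx*.371)/1000+y*yy/1000)
E
python3 - <<'E'
from kp import *
s=st();c=snap('scene','c12.png');yaw=np.radians(yawy()-90)
for pit,f in pts(s['ee_pos'],yaw): print(pit,'foot',np.round(proj(c,f(52.5,0,-56.5))),'loop corners',[np.round(proj(c,f(x,y,-19.5))).tolist() for x,y in ((-112,20),(-112,-20),(-70,20),(-70,-20))])
g=cv2.cvtColor(c['pixels'],cv2.COLOR_RGB2GRAY).astype(int)//10
print('    ',' '.join(f'{u:2d}' for u in [x%100 for x in range(170,232,2)]))
for v in range(152,190): print(v,' '.join(f'{x:2d}' for x in g[v,170:232:2]))
E
```

```text
time: 34.15
ee_pos: [0.4268, -0.1852, 0.1935]
eef_rot: [0.752, 0.659, -0.004, -0.023]
ft_force: [-0.0, -0.2, -3.1]
width: 0.014
t 34.15 p [ 0.4268 -0.1852  0.1935] w 0.014 F [-0.  -0.2 -3.1]
[[0.132, 0.991, -0.036], [0.991, -0.131, 0.03], [0.025, -0.04, -0.999]] j [ 0.74  0.08 -0.43  1.88  0.02  1.23  0.17]
35 foot [186. 167.] loop corners [[232.0, 177.0], [231.0, 169.0], [222.0, 174.0], [221.0, 165.0]]
40 foot [184. 166.] loop corners [[230.0, 179.0], [228.0, 171.0], [220.0, 175.0], [219.0, 167.0]]
45 foot [183. 165.] loop corners [[227.0, 181.0], [225.0, 172.0], [218.0, 177.0], [216.0, 168.0]]
50 foot [181. 165.] loop corners [[223.0, 183.0], [222.0, 174.0], [215.0, 178.0], [214.0, 169.0]]
55 foot [180. 164.] loop corners [[220.0, 184.0], [218.0, 176.0], [212.0, 179.0], [211.0, 170.0]]
60 foot [179. 163.] loop corners [[216.0, 185.0], [215.0, 177.0], [210.0, 180.0], [208.0, 171.0]]
65 foot [178. 161.] loop corners [[213.0, 187.0], [211.0, 178.0], [207.0, 181.0], [205.0, 172.0]]
70 foot [177. 160.] loop corners [[209.0, 188.0], [208.0, 179.0], [204.0, 181.0], [203.0, 173.0]]
     70
[... 3076 characters left out ...]
 10 10  9 10 10 10 10
183 22 22 22 21 22 22 21 22 21 22 22 22 22 22 22 22 13 12 12 12 12 12 12 10 10 10 10 10 10 10 10
184 21 22 22 22 22 22 22 22 22 22 22 22 22 22 22 22 12 12 12 12 12 12 12 10  9 10 10 10 10 10 10
185 21 21 22 22 22 22 22 22 22 22 22 22 21 22 22 18 12 12 12 12 12 12 12 11 10 10 10 10 10 10 10
186 22 22 22 22 22 22 22 22 22 22 22 21 22 22 22 21 12 12 12 12 12 12 12 11 10 10 10 10 10 10 10
187 22 21 22 22 22 22 22 22 22 22 22 22 22 22 21 22 12 12 12 12 12 12 12 11 10 10 10 10 10 10 10
188 22 22 22 22 22 21 22 21 22 22 22 22 21 22 22 22 12 12 12 12 12 12 12 12 10 10 10 10 10 10 10
189 22 22 22 21 21 22 22 22 22 22 22 22 18 18 22 22 12 12 12 13 12 12 12 12  9 10 10 10  9 10 10
```

The grip-down pitch reads about 51° (loop corners near (222,173), (223,182), (216,178) and (214,169)). I raise and carry the key to above the canister.

```bash
python3 -m jog '[[0,0,0,0,1],[0,0,-0.5,0,1],[0,0,-1,0,1],[0,0,-1.2,0,1],[0,0,-1.5,0,1],[0,0,-1.5,0,1],[0,0,-1.5,0,1],[0,0,-1,0,1],[0,0,-0.5,0,1],[0,0,0,0,1]]' 10
python3 - <<'E'
from h import *
s=st();print(yawy())
plan([.5596,-.4008,.288],np.radians(yawy()+20),17,None,1)
E
```

```text
time: 35.2
ee_pos: [0.4309, -0.1881, 0.2905]
eef_rot: [0.752, 0.659, -0.003, -0.021]
ft_force: [0.9, -0.1, -4.5]
width: 0.0141
t 35.2 p [ 0.4309 -0.1881  0.2905] w 0.0141 F [ 0.9 -0.1 -4.5]
[[0.132, 0.991, -0.032], [0.991, -0.131, 0.028], [0.024, -0.035, -0.999]] j [ 0.75  0.02 -0.42  1.73 -0.01  1.43  0.19]
-7.520737288900152
[[-1.1, 0.9, -0.0, np.float64(0.013), 1], [-1.1, 0.9, -0.0, np.float64(0.013), 1], [-1.1, 0.9, -0.0, np.float64(0.013), 1], [-1.1, 1.0, -0.0, np.float64(0.013), 1], [-1.1, 1.0, -0.0, np.float64(0.013), 1], [-1.1, 1.0, -0.0, np.float64(0.013), 1], [-1.1, 1.0, -0.0, np.float64(0.013), 1], [-1.1, 1.0, -0.0, np.float64(0.013), 1], [-1.0, 1.0, -0.0, np.float64(0.013), 1], [-1.0, 1.0, -0.0, np.float64(0.013), 1]]
[[-1.0, 1.1, -0.0, np.float64(0.013), 1], [-1.0, 1.1, -0.0, np.float64(0.013), 1], [-1.0, 1.1, -0.0, np.float64(0.013), 1], [-1.0, 1.1, -0.0, np.float64(0.013), 1], [-1.0, 1.1, -0.0, np.float64(0.013), 1], [-0.9, 1.1, -0.0, np.float64(0.013), 1], [-0.9, 1.1, -0.0, np.float64(0.013), 1]]
```

```bash
python3 -m jog '[[-0.5,0.4,0,0.01,1],[-1,0.9,0,0.01,1],[-1.5,1.4,0,0.02,1],[-1.6,1.4,0,0.02,1],[-1.6,1.4,0,0.02,1],[-1.6,1.5,0,0.02,1],[-1.6,1.5,0,0.02,1],[-1.6,1.5,0,0.02,1],[-1.6,1.5,0,0.02,1],[-1.5,1.5,0,0.02,1]]' 10 && python3 -m jog '[[-1.5,1.6,0,0.02,1],[-1,1.1,0,0.02,1],[-0.5,0.6,0,0,1],[0,0,0,0,1],[0,0,0,0,1],[0,0,0,0,1],[0,0,0,0,1],[0,0,0,0,1],[0,0,0,0,1],[0,0,0,0,1]]'
python3 - <<'E'
from h import *
s=st();print(yawy())
plan([.5596,-.4008,.288],np.radians(yawy()+20),3,None,1)
E
```

```text
time: 36.2
ee_pos: [0.5306, -0.3663, 0.2722]
eef_rot: [0.812, 0.583, -0.008, -0.025]
ft_force: [0.9, 0.2, -2.9]
width: 0.0137
time: 37.2
ee_pos: [0.5515, -0.4113, 0.262]
eef_rot: [0.825, 0.564, -0.011, -0.028]
ft_force: [-0.1, -0.1, -3.0]
width: 0.0137
t 37.2 p [ 0.5515 -0.4113  0.262 ] w 0.0137 F [-0.1 -0.1 -3. ]
[[0.364, 0.93, -0.051], [0.931, -0.362, 0.034], [0.013, -0.06, -0.998]] j [ 0.76  0.53 -0.29  1.16  0.14  1.53  0.12]
-21.28511399831713
[[0.4, 0.1, -0.9, np.float64(-0.007), 1], [0.4, 0.1, -0.9, np.float64(-0.007), 1], [0.4, 0.1, -0.9, np.float64(-0.007), 1]]
```

```bash
python3 -m jog '[[0.1,0,-0.8,0,1],[0.4,0.1,-0.9,-0.01,1],[0.4,0.2,-0.8,-0.01,1],[0.3,0.1,0,0,1],[0,0,0,0,1],[0,0,0,0,1],[0,0,0,0,1],[0,0,0,0,1],[0,0,0,0,1],[0,0,0,0,1]]'
python3 - <<'E'
from kp import *
s=st();c=snap('scene','c13.png');snap('side','s13.png');yaw=np.radians(yawy()-90);print(yawy())
for pit,f in pts(s['ee_pos'],yaw,pits=(40,45,50,55,60)): print(pit,'foot',np.round(proj(c,f(52.5,0,-56.5))),'loop corners',[np.round(proj(c,f(x,y,-19.5))).tolist() for x,y in ((-112,20),(-112,-20),(-70,20),(-70,-20))],np.round(f(-112,0,-19.5),3))
g=cv2.cvtColor(c['pixels'],cv2.COLOR_RGB2GRAY).astype(int)//10
print('    ',' '.join(f'{u:2d}' for u in [x%100 for x in range(136,196,2)]))
for v in range(176,228,1): print(v,' '.join(f'{x:2d}' for x in g[v,136:196:2]))
E
```

```text
time: 38.2
ee_pos: [0.5618, -0.4013, 0.2896]
eef_rot: [0.819, 0.573, -0.011, -0.028]
ft_force: [-0.3, 0.5, -2.7]
width: 0.0133
t 38.2 p [ 0.5618 -0.4013  0.2896] w 0.0133 F [-0.3  0.5 -2.7]
[[0.343, 0.938, -0.05], [0.939, -0.341, 0.034], [0.015, -0.059, -0.998]] j [ 0.74  0.53 -0.3   1.11  0.14  1.58  0.12]
-20.005165269283292
40 foot [118. 191.] loop corners [[171.0, 213.0], [173.0, 203.0], [159.0, 208.0], [161.0, 197.0]] [ 0.595 -0.311  0.159]
45 foot [116. 190.] loop corners [[168.0, 215.0], [170.0, 204.0], [156.0, 209.0], [159.0, 198.0]] [ 0.591 -0.321  0.151]
50 foot [114. 189.] loop corners [[164.0, 216.0], [166.0, 206.0], [153.0, 210.0], [156.0, 199.0]] [ 0.587 -0.333  0.144]
55 foot [112. 188.] loop corners [[160.0, 217.0], [163.0, 206.0], [151.0, 210.0], [153.0, 200.0]] [ 0.582 -0.345  0.138]
60 foot [111. 187.] loop corners [[157.0, 218.0], [159.0, 207.0], [147.0, 211.0], [150.0, 200.0]] [ 0.578 -0.357  0.134]
     36 38 40 42 44 46 48 50 52 54 56 58 60 62 64 66 68 70 72 74 76 78 80 82 84 86 88 90 92 94
176  1 14 19 18 18 18 18 18 18 18 18 18 18 22 22 22 22 22 22 22 22 22 2
[... 4116 characters left out ...]
  6  5  5 10 10 10 10 10 10 10 10 10 10 10
221  6 10 14 10 16 18 14  5  6  5  6  7  7  7  7  7  6  5  5 10 10 10 10 10 10 10 10 10 10 10
222  7 10 10 13 18 18 13  5  5  5  6  7  7  7  7  7  5  5  5  8 10 10 10 10 10 10 10 10 10 10
223  7 10 11 18 18 18 12  6  6  6  6  7  7  7  7  8  5  5  5  8 10 10 10 10 10 10 10 10 10 10
224  8 10 15 18 18 18 11  8  8  9  8  8  8  9  9  8  5  5  5  6 10 10 10 10 10 10 10 10 10 10
225  9 10 15 18 18 18 12  7  7  7  7  7  7  7  8  7  5  5  6  6 10 10 10 10 10 10 10 10 10 10
226 10 10 15 18 18 18 14  7  7  7  7  7  7  7  7  7  5  5  5  6 10 10 10 10 10 10 10 10 10 10
227 10 10 16 18 18 18 15  7  7  7  7  7  7  7  7  7  5  5  5  5 10 10 10 10 10 10 10 10 10 10
```

Loop corners in the scene picture ((155,198), (166,204), (152,208)) agree with a pitch of about 50°, and the rim centre is unchanged at (159.5,216.7). I shift 5 mm clear of the wall and lower.

```bash
python3 -m jog '[[-0.3,0,0.3,0,1],[-0.2,0,0.6,0,1],[0,0.1,0.8,0,1],[0,0,0.8,0,1],[0,0.1,0.8,0,1],[0,0,0.8,0,1],[0,0.1,0.8,0,1],[0,0,0.5,0,1],[0,0,0,0,1],[0,0,0,0,1]]' 10
python3 - <<'E'
from kp import *
s=st();print(yawy());c=snap('scene','c14.png')
for pit,f in pts(s['ee_pos'],np.radians(yawy()-90),pits=(50,55)): print(np.round(f(-112,0,-19.5),3),np.round(f(-112,0,-19.5)[:2]-[.576,-.3557],4)@np.array([[.342,.94],[.94,-.342]]).T)
E
```

```text
time: 39.3
ee_pos: [0.5594, -0.4053, 0.229]
eef_rot: [0.819, 0.573, -0.011, -0.029]
ft_force: [-0.1, -0.6, -2.5]
width: 0.0137
t 39.3 p [ 0.5594 -0.4053  0.229 ] w 0.0137 F [-0.1 -0.6 -2.5]
[[0.343, 0.938, -0.052], [0.939, -0.342, 0.035], [0.015, -0.061, -0.998]] j [ 0.75  0.55 -0.3   1.2   0.15  1.47  0.12]
-20.009698496784477
[ 0.584 -0.337  0.083] [0.0205106 0.0013724]
[ 0.58  -0.349  0.078] [0.007854  0.0014002]
```

```bash
python3 -m jog '[[0,0,0.6,0,1],[0,0.1,0.7,0,1],[0,0,0.7,0,1],[0,0.1,0.7,0,1],[0.1,0,0.5,0,1],[0.2,0,0.4,0,1],[0.2,0.1,0.4,0,1],[0,0,0,0,1],[0,0,0,0,1],[0,0,0,0,1]]' 7
python3 - <<'E'
from kp import *
s=st();c=snap('scene','c15.png')
for pit,f in pts(s['ee_pos'],np.radians(yawy()-90),pits=(50,55,60)): print(np.round(f(-112,0,-19.5),3),np.round(f(-112,0,-19.5)[:2]-[.576,-.3557],4)@np.array([[.342,.94],[.94,-.342]]).T,np.round(proj(c,f(52.5,0,-56.5))))
g=cv2.cvtColor(c['pixels'],cv2.COLOR_RGB2GRAY).astype(int)//10
print('    ',' '.join(f'{u:2d}' for u in [x%100 for x in range(136,180,2)]))
for v in range(200,246,2): print(v,' '.join(f'{x:2d}' for x in g[v,136:180:2]))
E
```

```text
time: 40.35
ee_pos: [0.5624, -0.3999, 0.1861]
eef_rot: [0.819, 0.573, -0.011, -0.029]
ft_force: [-0.2, -0.8, -3.6]
width: 0.0134
t 40.35 p [ 0.5624 -0.3999  0.1861] w 0.0134 F [-0.2 -0.8 -3.6]
[[0.343, 0.938, -0.051], [0.939, -0.341, 0.034], [0.015, -0.06, -0.998]] j [ 0.75  0.57 -0.3   1.26  0.16  1.39  0.11]
[ 0.587 -0.331  0.041] [0.0266126 0.0023456] [124. 210.]
[ 0.583 -0.343  0.035] [0.013956  0.0023734] [122. 209.]
[ 0.578 -0.356  0.03 ] [0.000761  0.0023842] [121. 208.]
     36 38 40 42 44 46 48 50 52 54 56 58 60 62 64 66 68 70 72 74 76 78
200  2  1  2  2  1  8 18 19 18 18 18 18 18 18 22 22 22 22 12 13 13 13
202  2  1  6  6  3 12 18 18 18 18 18 18 18 19 22 22 22 21 12 13 13 13
204  1  1  3  3  3 15 18 19 18 18 19 18 18 18 22 22 22 12 13 13 13 13
206  3  2  4  3  6  6 17 18 18 18 18 18 18 18 22 22 21 13 13 13 13 13
208  4  4  2  2  6  6  6 17 16 16 15 15 18 18 22 22 12 13 12 13 13 12
210  8  4  2  4  7  7  7  6  6  7  7  7  7  7  7  7  7  8 13 13 13 13
212  4  4  1 15 18 14  7  6  6  7  7  7  7  7  7  7  7  6 12 12 13 13
214  2  1  0  9 18 19 14  7  6  6  7  7  7  7  7  7  7  
[... 363 characters left out ...]

226 10 10 15 18 18 18 14  7  7  7  7  7  7  7  7  7  5  5  5  6 10 10
228  9 10 18 18 18 18 18  7  7  7  7  7  7  7  7  7  6  5  5  6 10 10
230  9 15 18 18 18 18 18 12  7  7  7  7  7  7  7  7  7  5  5  6 10 10
232 13 18 18 18 18 18 18 16  7  7  7  7  7  7  7  7  7  5  5  7 10 10
234 18 16 15 16 16 17 18 18  8  7  7  7  7  7  7  7  7  6  5  9 10 10
236 14 10 10 10 10 10 10 10  8  7  7  7  7  7  7  7  7  7  5 10 10 10
238 18 18 18 18 18 18 18 18 11  7  7  7  7  7  7  7  7  7  6 10 10 10
240 18 18 18 18 18 18 18 18 13  7  6  7  7  7  7  7  7  7  6 10 10  5
242 18 17 18 18 18 18 18 11 10 10 10  9  9 10  9  9  9  9  9 10 10  2
244 18 18 18 18 18 18 18 10 10 10 10 10 10 10 10 10 10 10 10 10 10  2
```

```bash
python3 -m jog '[[0.1,0,0.3,0,1],[0.2,0,0.3,0,1],[0.2,0,0.4,0,1],[0.2,0.1,0.4,0,1],[0.2,0,0.4,0,1],[0.1,0,0.3,0,1],[0.1,0.1,0.2,0,1],[0,0,0,0,1],[0,0,0,0,1],[0,0,0,0,1]]' 5
python3 - <<'E'
from kp import *
s=st();c=snap('scene','c16.png')
for pit,f in pts(s['ee_pos'],np.radians(yawy()-90),pits=(50,55,60)): print(np.round(f(-112,0,-19.5),3),np.round(f(-112,0,-19.5)[:2]-[.576,-.3557],4)@np.array([[.342,.94],[.94,-.342]]).T,np.round(proj(c,f(52.5,0,-56.5))))
g=cv2.cvtColor(c['pixels'],cv2.COLOR_RGB2GRAY).astype(int)//10
print('    ',' '.join(f'{u:2d}' for u in [x%100 for x in range(116,180,2)]))
for v in range(200,246,2): print(v,' '.join(f'{x:2d}' for x in g[v,116:180:2]))
E
```

```text
time: 41.4
ee_pos: [0.5675, -0.3885, 0.1613]
eef_rot: [0.819, 0.573, -0.011, -0.029]
ft_force: [1.0, -0.4, -3.5]
width: 0.0141
t 41.4 p [ 0.5675 -0.3885  0.1613] w 0.0141 F [ 1.  -0.4 -3.5]
[[0.343, 0.938, -0.051], [0.939, -0.341, 0.034], [0.015, -0.059, -0.998]] j [ 0.73  0.58 -0.3   1.3   0.16  1.34  0.09]
[ 0.592 -0.32   0.016] [0.0390728 0.0032408] [129. 215.]
[ 0.588 -0.332  0.01 ] [0.026382  0.0031746] [128. 214.]
[ 0.584 -0.344  0.005] [0.013187  0.0031854] [127. 213.]
     16 18 20 22 24 26 28 30 32 34 36 38 40 42 44 46 48 50 52 54 56 58 60 62 64 66 68 70 72 74 76 78
200 18 16 16 16 18  7  2  2  5  1  2  2  2  2  2  3  2  2  9 18 18 18 18 18 22 22 22 22 21 13 13 13
202  6  6  6  6  6  4  2  3  3  2  2  2  2  1  2  2  2  2  1 18 18 18 18 19 22 22 22 22 21 13 13 13
204  6  6  6  6  6  3  1  4  2  2  2  2  2  2  1  2  2  2  5 18 19 19 18 18 22 22 22 22 12 13 13 13
206  6  6  6  6  6  3  1  3  1  2  1  2  2  2  1  3  2  1 13 18 18 18 18 18 22 22 22 21 13 13 13 13
208  6  6  6  6  8  4  1  6  2  1  1  1  1  2  1  5  5  3 15 16 15 15 18 18 22 22 22 13 12 13 13 12
210  6  6  6 15  7
[... 1081 characters left out ...]

232  6  6  6  6  5  5  6  9 10 10 13 18 18 18 18 18 18 16  7  7  7  7  6  7  7  7  7  5  5  7 10 10
234  5  6  5  6  6  6 10 10  9 13 17 18 18 17 16 16 18 18  8  7  7  7  7  7  7  7  7  6  5  9 10 10
236  5  5  5  6  6  5  8 14 15 18 18 18 10 10 10 10 10 10  8  7  7  7  7  7  7  7  7  7  5 10 10 10
238  5  5  5  5  5  6  5 18 18 18 18 18 17 18 18 18 18 18 18  8  7  7  7  7  7  7  7  7  6 10 10 10
240  6  6  6  5  5  6  1 15 18 18 18 18 18 18 18 18 18 18 18  9  7  7  7  7  7  7  7  7  6 10 10  5
242  5  5  6  6  5  5  2  5 18 18 18 18 18 18 18 18 18 18 13 10 10 10  9  9  9  9  9  9  9 10 10  2
244  5  5  6  5  5  2  2  1 14 18 18 18 18 18 18 18 18 18 13 10 10 10 10 10 10 10 10 10 10 10 10  3
```

Canister edges are unmoved and the loop end is close to the canister's bottom. I release slowly, then rise.

```bash
python3 -m jog '[[0,0,0.2,0,1],[0,0,0.1,0,1],[0,0,0,0,1],[0,0,0,0,0.78],[0,0,0,0,0.75],[0,0,0,0,0.7],[0,0,0,0,0.6],[0,0,0,0,0.4],[0,0,0,0,0.2],[0,0,0,0,0.1]]' 3
python3 - <<'E'
from kp import *
st()
E
```

```text
time: 42.45
ee_pos: [0.5684, -0.389, 0.1607]
eef_rot: [0.819, 0.573, -0.01, -0.027]
ft_force: [0.3, -0.1, 0.4]
width: 0.0505
t 42.45 p [ 0.5684 -0.389   0.1607] w 0.0505 F [ 0.3 -0.1  0.4]
[[0.343, 0.938, -0.047], [0.939, -0.342, 0.032], [0.014, -0.055, -0.998]] j [ 0.73  0.58 -0.3   1.3   0.16  1.34  0.09]
```

```bash
python3 -m jog '[[0,0,0,0,0],[0,0,0,0,0],[0,0,0,0,0],[0,-0.1,-1,0,0],[0,-0.1,-2,0,0],[0,-0.1,-2,0,0],[0,-0.1,-2.5,0,0],[0,-0.1,-2.5,0,0],[0,-0.1,-2.5,0,0],[0,0,-2,0,0]]' && python3 -m jog '[[0,-2,-1,0,0],[0,-3,0,0,0],[0,-4,0,0,0],[0,-4,0,0,0],[0,-3,0,0,0],[0,0,0,0,0],[0,0,0,0,0],[0,0,0,0,0],[0,0,0,0,0],[0,0,0,0,0]]'
python3 - <<'E'
from h import *
st();c=snap('scene','c17.png');snap('side','s17.png')
g=cv2.cvtColor(c['pixels'],cv2.COLOR_RGB2GRAY).astype(int)//10
print('    ',' '.join(f'{u:2d}' for u in [x%100 for x in range(110,180,2)]))
for v in range(184,246): print(v,' '.join(f'{x:2d}' for x in g[v,110:180:2]))
E
```

```text
time: 43.45
ee_pos: [0.5681, -0.3911, 0.3123]
eef_rot: [0.819, 0.573, -0.011, -0.028]
ft_force: [-0.3, -1.0, -0.1]
width: 0.087
time: 44.45
ee_pos: [0.4161, -0.3345, 0.3413]
eef_rot: [0.819, 0.574, -0.008, -0.023]
ft_force: [-0.4, -0.4, 0.1]
width: 0.0869
t 44.45 p [ 0.4161 -0.3345  0.3413] w 0.0869 F [-0.4 -0.4  0.1]
[[0.341, 0.939, -0.039], [0.94, -0.34, 0.028], [0.012, -0.046, -0.999]] j [ 0.87  0.15 -0.31  1.49  0.04  1.56  0.21]
     10 12 14 16 18 20 22 24 26 28 30 32 34 36 38 40 42 44 46 48 50 52 54 56 58 60 62 64 66 68 70 72 74 76 78
184 17 17 17 17 17 17 17 17 17 17 17 17 17 17 18 17 18 18 18 18 18 18 18 18 18 18 21 22 22 22 13 12 12 12 12
185 17 18 17 17 17 17 17 17 17 18 17 17 17 17 17 17 18 18 18 18 18 18 18 18 17 18 21 22 22 22 12 12 12 12 12
186 17 17 17 17 17 17 17 17 17 17 17 17 17 17 18 18 18 18 18 18 18 18 18 18 18 18 20 22 22 21 12 12 12 12 12
187 17 17 17 17 17 17 17 17 17 17 17 17 17 17 17 17 17 17 18 18 18 18 18 18 18 17 20 22 22 22 12 12 12 12 12
188 17 17 17 17 17 17 17 17 17 17 17 17 17 17 17 17 18 18 18 18 18 18 18 18 17 17 19 22 22 21 12 12 12 12 12
189 17 
[... 5505 characters left out ...]
7 18 18  8  7  7  7  6  7  7  7  7  6 10 10 15
240 17  6  5  5  5  5  5  6  5  1 15 18 18 17 17 17 17 17 17 18 18 18  9  6  7  7  7  7  7  7  7  6 10 10  8
241 17  5  5  5  5  5  5  6  5  1  9 17 17 17 17 17 17 18 18 18 18 18 13  8  8  8  7  7  7  7  7  7 10 10  2
242 17  7  5  5  5  5  5  5  5  1  4 17 17 17 17 17 17 17 18 18 18 18 17 14 13 13 12 12  9  9  9  9 10 10  2
243 17  9  5  5  5  5  6  5  3  1  2 17 17 17 17 17 18 17 18 18 18 18 18 18 18 18 18 18 13 13 13 13 12 12  2
244 18 13  5  5  5  5  5  4  1  2  2 14 17 17 17 17 18 18 18 18 18 18 18 18 18 18 18 18 18 18 18 18 18 17  2
245 18 15  4  5  5  5  5  2  2  1  2  9 18 17 18 18 17 18 18 18 18 18 18 18 18 18 18 18 18 18 18 18 18 18  4
```

Run:
```python
from h import *
c=load('c17.png');d=load('s17.png')
a0=np.radians(-110);k=np.array([np.cos(a0),np.sin(a0),0]);up=np.array([0,0,1.]);C=np.array([.576,-.3557,0])
for hE in (-24,-10):
 for pit in (40,45,50,55,60,65):
  a=np.radians(pit);X=k*np.cos(a)+up*np.sin(a);Z=-k*np.sin(a)+up*np.cos(a)
  f=lambda x,z:C+k*hE/1000+up*.008+X*(x+112)/1000+Z*(z+19.5)/1000
  print(hE,pit,'head',np.round(proj(c,f(52.5,22)),1),'foot',np.round(proj(c,f(52.5,-56.5)),1),np.round(proj(c,f(28,-56.5)),1),'mid',np.round(proj(c,f(0,0)),1),'side head',np.round(proj(d,f(52.5,22)),1),np.round(proj(d,f(52.5,-56.5)),1))
# bystander shift check: scene before/after difference blobs outside moved things
c0=load('scene0.png')['pixels'].astype(int);df=(np.abs(c['pixels'].astype(int)-c0).max(2)>40).astype(np.uint8)
df=cv2.morphologyEx(df,cv2.MORPH_OPEN,np.ones((2,2),np.uint8));n,_,S,ct=cv2.connectedComponentsWithStats(df)
for i in range(1,n):
  if S[i,4]>12: print(S[i].tolist())
g=cv2.cvtColor(d['pixels'],cv2.COLOR_RGB2GRAY).astype(int)//10
print('    ',' '.join(f'{u:2d}' for u in [x%100 for x in range(254,316,2)]))
for v in range(112,152): print(v,' '.join(f'{x:2d}' for x in g[v,254:316:2]))
```

```text
-24 40 head [133.5 209. ] foot [122.7 219.4] [129.5 222.2] mid [145.2 218.4] side head [285.9 120.5] [291.5 128.8]
-24 45 head [136.8 207.6] foot [123.9 217.2] [130.5 220.4] mid [147.2 217.4] side head [284.4 119.8] [290.8 126.8]
-24 50 head [140.4 206.3] foot [125.5 215.1] [131.7 218.6] mid [149.4 216.5] side head [282.7 119.4] [289.9 125. ]
-24 55 head [144.4 205.3] foot [127.5 213.2] [133.3 216.9] mid [151.9 215.8] side head [281.  119.3] [288.8 123.4]
-24 60 head [148.5 204.6] foot [129.9 211.4] [135.3 215.3] mid [154.5 215.2] side head [279.1 119.5] [287.7 122.1]
-24 65 head [153. 204.] foot [132.7 209.7] [137.6 213.9] mid [157.2 214.7] side head [277.2 120. ] [286.3 121. ]
-10 40 head [129.2 208.9] foot [118.5 219.2] [125.4 222.1] mid [140.9 218.3] side head [287.7 119.2] [293.2 127.6]
-10 45 head [132.4 207.4] foot [119.7 217.1] [126.3 220.2] mid [142.9 217.3] side head [286.2 118.5] [292.5 125.6]
-10 50 head [136.  206.2] foot [121.2 215. ] [127.5 218.5] mid [145.1 216.4] side head [284.6 118.1] [291.6 123.8]
-10 55 head [139.9 205.2] foot [123.2 213.1] [129.1 216.8] mid [147
[... 4149 characters left out ...]
  6  6  6  5  5  5 14
145 19 20 19 19 18 16 12  7  7  6  6  6  6  6  6  6  9 13  9  6  5  5  5  5  5  5  5  5  6  6 16
146 20 20 19 19 19 18 14  7  6  6  6  6  6  6  6  6 10 14 10  7  5  5  5  5  5  6  5  5  5  7 17
147 20 20 19 19 19 19 14  7  6  6  6  6  6  6  6  6 10 15 11  8  6  5  5  5  6  5  5  5  6  9 18
148 19 19 19 19 19 19 15  7  6  6  6  6  6  6  6  6 10 17 14 10  8  6  5  5  5  6  5  6  8 13 18
149 20 19 19 19 19 19 15  7  6  6  6  6  6  6  6  6 10 18 17 11  9  8  6  6  6  6  6  7 11 16 20
150 20 19 19 19 19 19 14  7  6  6  6  6  6  6  6  7 11 18 18 14 12 10  8  8  8  8  9 11 15 19 20
151 19 19 19 20 19 19 15  7  6  6  6  7  7  6  6  7 11 18 19 17 16 11 11 12 12 12 11 14 18 20 20
```

```bash
python3 -c "
from h import *
print(r.close_job());st()"
```

```text
the job is handed in; nothing more can be done
None
the job is handed in; nothing more can be done
```

The key stands handle down in the upright canister, let go, and the job is handed in at about 45 s of the 72 s allowed. No verdict is reported, so what follows is from my own checks.

**What I did:**
1. Gripped the key's shaft, lifted it about 7 mm, turned it about 64° with the handle to the salt-tub side, and drew it up through the slot. The wrist force stayed near the key's own weight throughout.
2. Laid the key on the board and let go; a picture showed it lying there on its own.
3. Gripped the canister near its mouth, lifted it so its bottom swung down, and set it upright.
4. Took the key again by the head end and let it hang handle down. Then I lowered it into the canister, released it and backed the arm away.

**Last checks:**
- **Key:** the scene and side pictures agree with a lean of about 0.6 rad (limit 0.85), with the loop end near the canister's bottom.
- **Canister:** upright, with its edges unmoved from before the insertion.
- **Bystanders:** comparing the first and last scene pictures showed no change at any of them.
- **Robot:** 15–20 cm away from the key, gripper open, and no contact force.

**What went differently than planned:**
- The first attempt to swing the key upright on the board brought it only to about 45°. I eased the grip to let it hang further, and the canister's wall brought it to its final lean.
- The final checks were numeric only, because my 12 viewed pictures were used up. Two estimates of the key's position in the scene picture differed by about 2 pixels, roughly 5 mm.

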